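# Re-lay the tiles on the roof sample

## Robot

A 7-joint arm with a two-finger parallel gripper is mounted at the origin on the work surface; the furniture and walls round the work are solid. World frame = base frame: x ahead of the robot, y to its left, z up, the work surface at z = 0. Lengths are in mm, angles in rad, forces in N, time in s.
With the tool pointing down it reaches from about 400 to 875 mm from the base axis. Payload 4.4 kg.
Tool frame: the origin (TCP) lies midway between the tips of the shut fingers; the grasp point (between the pads) lies 19 mm behind it; z points along the fingers, y is the line along which they close (so a half turn about z gives the same grasp; the last joint's range is limited). The gripper opens to 85 mm and grips with 20 to 120 N. Pads are 22 mm wide; open, the fingers measure 114 mm over their backs; the gripper's body (76 mm by 85 mm) begins 54 mm behind the grasp point. The pads swing forward as they close: fully open they stand 13 mm farther back than shut.
Start: joints at [-1.172, 0.628, 0.038, 1.517, -0.027, 0.996, -0.02], TCP at [291.338, 581.068, 231.313] pointing down, gripper open.
Joint ranges: [-3.06, 3.06], [-0.37, 2.12], [-1.25, 1.32], [0.18, 2.47], [-1.1, 4.24], [0.23, 1.98], [-2.94, 2.94]. Speed limits (rad/s): [2.57, 2.57, 3.14, 3.14, 3.14, 3.14, 3.14].

## Interface

Orientations are given as [roll, pitch, yaw] about the fixed x, y, z axes, in that order (R = Rz(yaw) Ry(pitch) Rx(roll)).
In Python, from cell import readout, optics, order gives the robot as it stands.
- The arm moves only by the shell command python3 -m jog 'ROWS'. ROWS is a JSON object of lists of equal length, an entry for each row: "claw": the opening, from 0 (shut) to 1 (fully open); "xyz": the shift along the tool's x, y, z each as a share of 0.1 m, from -1 to 1, a list of three; "twist": the turn, a rotation vector about the tool's x, y, z each as a share of 180 degrees, from -1 to 1, a list of three. A call has 1 to 12 rows; each row shifts and turns the commanded pose from where the row before left it, along the tool's axes as they then stand; what a row does not reach is not made up. A row lasts 1/8 s, in which the tool goes at most 62.5 mm and 10.7 degrees, less where a joint would pass 70% of its speed; a pose out of reach is approached as far as the arm can. A call with a number of a shift or a turn outside -1 to 1 is refused whole. A call with a gripper value outside its range is refused whole. The fingers move at their own pace and stop on an object; the grip force is fixed at half the most. Time passes only in rows, so rows that do not move let the fingers close. It gives the time, the measured TCP pose, the force, the opening and the grip force at its end, in the units of the state.
- readout.read_state(): the state, without advancing time (a new reading comes with each control period).
- optics.get_image(name): name is "side" or "top" or "wrist"; returns a dict with "color" (400x640x3 uint8, red, green, blue), "fovy" (degrees; the focal length in pixels is half the picture's height over the tangent of half this angle, whatever the lens; pixels are square), "cx", "cy" (the principal point, pixels), "view" (4x4, takes a point from world to camera coordinates). Camera axes: x right, y up, looking along -z (the intrinsics and any distortion apply to the point x, -y, -z); pixel columns grow to the right and rows downward; lengths in mm; the calibration is good to about 2 mm. A picture is of the moment at which its call begins. There is no depth.
- order.finish_job(): hands the job in; it is judged then, once.
Trained networks look in the newest picture that a camera, given by its name, has taken for a name from the list of things; names that differ only in an ending like _2 or _b are one class to them, and where a whole thing is asked for, a point or a joint stands for the part that bears it (a point fixed in the world has none). Each returns a list of dicts, best first, with "score" (0 to 1); they miss things now and then, are a little off and sometimes report something else, mostly with a low value. They report only what shows in the picture. A call takes as long as a camera call. They do not tell look-alikes from the thing itself.
- optics.boxes_of(camera, label): "rect" ([left, top, width, height] in pixels, round what is visible of it).
The state is a dict: "clock": time; "qpos": joint angles; "qd": joint speeds; "tau": joint torques, N m; "eef_pos": TCP position; "tool_rot": TCP orientation; "force": force on the tool from outside, world axes, zero at the start; "torque": the same for the moment, N m; "width": finger opening in mm; "gripper_force": force on a finger pad.
Only numpy, scipy, OpenCV 4.12 (cv2) and the standard library are available. Lean on these libraries where they do the work, as an engineer would, in place of code of your own. Each camera call takes 0.05 s, during which the arm holds its last target. There are 200 camera calls.

## Task

Lay the clay tiles back on the little demonstration roof the way a roofer would, from the eaves up: first the short straight-cut eaves tile on the lowest batten, then the plain round-tailed tile on the middle batten, then the round-tailed tile with the vent hood on the top batten, and last the ridge tile astride the ridge beam. Hook each tile's nibs behind its batten with the tail pointing down the slope and lapping over the tile below, all straight and in line down the middle of the roof; let go of each one before fetching the next, and leave the tape measure, the battery and the eraser where they stand.

Things in the scene. Friction and masses are not known exactly. Their poses are not given: they have to be found in the camera images.
- roof_stand: Fixed wooden roof model, base 196 x 100 mm, rafters rising 27 degrees to +x. Origin under the base, at desk level, on the centre line. In x, z (mm): top edges of the three battens' uphill faces (-53,56) (-11,78) (32,100), battens 9 high, 10 wide, 56 long in y; dark fascia at the eaves, top (-84,45); dark ridge beam, centre x 71, 18 wide, 50 long, top z 124. Laid tiles slope 20 degrees, head up.
- eaves_tile: Short straight-cut clay tile, 58 (x) x 62 (y) x 6 mm. Origin: middle of its flat underside; +x to the head, with 2 dark nail holes and, below, 2 nibs 7 deep at x 15 to 23 (the x 15 faces hook behind the batten). On the desk it lies on nibs and tail, head up 8 degrees. Laid, nibs touching: origin at stand x -67.6, z 51.1 mm; up to 10 mm further up the slope is fine. Grip across its width.
- plain_tile: Clay tile with half-round tail (-x), flat on top, 84 (x) x 62 (y) x 6 mm. Origin: middle of its underside; +x to the square head with 2 dark nail holes and, below, 2 nibs 7 deep at x 28 to 36. Sides straight from x -11 to 42: grip across the width near x 8. On the desk its head is up 5 degrees. Laid, nibs touching: origin at stand x -37.0, z 68.5 mm; up to 10 mm further up the slope is fine.
- vent_tile: Round-tailed clay tile of the same size, frame, nibs and grip as plain_tile, but with a small vent hood on its upper face, 27 x 30 mm, 12 high, between x -29 and -2. Laid on the top batten, nibs touching: origin at stand x 5.8, z 90.2 mm; up to 10 mm further up the slope is fine.
- ridge_tile: Clay ridge tile: angled cap 79 (x) x 62 (y, along the ridge) x 30 mm, with a round roll along its crown. Origin: centre, level with its lower edges. Hollow below: crown underside 26 wide, 16 above the origin, legs sloping 35 degrees. Either way round is the same. On the roof it sits level, crown on the ridge beam: origin at stand x 71, z 108 mm. Grip its two ends, 62 mm apart in y.
- tape_measure: Bystander: tan tape measure standing on the desk, 32 x 63 x 54 mm, origin under its centre. Not to be moved.
- block_battery: Bystander: block battery standing on end, 18 x 26 x 45 mm, origin under its centre. Not to be moved.
- eraser: Bystander: grey-sleeved eraser lying on the desk, 21 x 44 x 13 mm, origin under its centre. Not to be moved.
There are look-alikes about, which are no part of the job. What is shaped like the eaves_tile but yellow is not meant.

How it is judged:
By the outcome, as a careful person would: the job done as asked, in the order asked, and still so for the second after the job is handed in, with the robot touching nothing.
It also fails if it takes over 109 s, if anything falls off the work surface, if the arm or the gripper's body presses on something with over 40 N, if the wrist force passes 120 N, or if a joint passes its speed limit or range.

## Working session

There is one attempt and no reset: what is moved stays moved. The work goes in short steps, Python scripts to look and compute and a shell command to move; the robot and the scene stay as the last step left them, time stands still between calls to the robot, and variables do not carry over. Pictures are saved under pics/ and viewed, at most 19 in all, crops included, and the job is handed in when it is done.

```bash
ls; mkdir -p pics
python3 - <<'E'
from cell import readout, optics, order
import cv2,numpy as np
s=readout.read_state();print(s)
for n in ["top","side"]:
    r=optics.get_image(n);cv2.imwrite(f"pics/{n}0.png",r["color"][:,:,::-1])
    print(n,r["fovy"],r["cx"],r["cy"],np.round(r["view"],3).tolist(),[k for k in r])
    for l in ["roof_stand","eaves_tile","plain_tile","vent_tile","ridge_tile","tape_measure","block_battery","eraser"]:
        print(l,[(np.round(b["rect"]).tolist(),round(b["score"],2)) for b in optics.boxes_of(n,l)[:3]])
E
```

```text
pics
{'clock': 0.0, 'qpos': array([-1.17179371,  0.62936125,  0.03845604,  1.51836841, -0.02701851,
        0.99630211, -0.01999236]), 'qd': array([-0.00043719,  0.00121638, -0.00028403,  0.00142108, -0.00120946,
       -0.0009227 ,  0.00095222]), 'tau': array([ 8.49474454e-04, -5.63387740e+01,  1.22636128e+00, -1.93437606e+01,
        1.09947912e-02,  1.03750298e-02,  9.76037342e-06]), 'eef_pos': array([291.05524673, 580.49139164, 230.37941705]), 'tool_rot': array([-3.13967197e+00,  1.89807206e-05,  2.67677622e+00]), 'force': array([ 0.61642217, -0.03038881, -0.24347402]), 'torque': array([0.01134371, 0.00844949, 0.03283213]), 'gripper_force': 0.0, 'width': 85.4537447295009}
top 53.030500023098966 319.79334454584307 194.1131756516267 [[-0.018, -1.0, -0.023, -64.393], [0.996, -0.02, 0.089, -509.055], [-0.089, -0.021, 0.996, -1069.558], [0.0, 0.0, 0.0, 1.0]] ['color', 'fovy', 'cx', 'cy', 'view']
roof_stand [([256.0, 135.0, 47.0, 80.0], 0.56)]
eaves_tile [([352.0, 217.0, 27.0, 22.0], 0.77), ([389.0, 240.0, 29.0, 27.0], 0.72)]
plain_tile [([427.0, 196.0, 23.0, 34.0], 0.96)]
vent_tile [(
[... 270 characters left out ...]
.85015054913683 [[-0.82, -0.572, 0.016, 374.208], [0.26, -0.348, 0.901, -194.116], [-0.51, 0.743, 0.434, -726.277], [0.0, 0.0, 0.0, 1.0]] ['color', 'fovy', 'cx', 'cy', 'view']
roof_stand [([224.0, 161.0, 91.0, 92.0], 0.81), ([316.0, 188.0, 20.0, 9.0], 0.51)]
eaves_tile [([362.0, 195.0, 29.0, 22.0], 0.8), ([407.0, 192.0, 35.0, 11.0], 0.75)]
plain_tile [([385.0, 169.0, 33.0, 17.0], 0.87)]
vent_tile [([340.0, 169.0, 31.0, 19.0], 0.88), ([224.0, 164.0, 93.0, 88.0], 0.74)]
ridge_tile [([338.0, 172.0, 31.0, 16.0], 0.72), ([245.0, 270.0, 54.0, 37.0], 0.64)]
tape_measure [([280.0, 161.0, 27.0, 24.0], 0.97)]
block_battery [([179.0, 244.0, 11.0, 27.0], 0.53)]
eraser [([315.0, 188.0, 21.0, 6.0], 0.68)]
```

Run:
```python
import cv2
a=cv2.imread("pics/top0.png");c=a[110:290,180:480]
cv2.imwrite("pics/top_c.png",cv2.resize(c,(800,480),interpolation=cv2.INTER_CUBIC))
a=cv2.imread("pics/side0.png");c=a[140:320,160:460]
cv2.imwrite("pics/side_c.png",cv2.resize(c,(800,480),interpolation=cv2.INTER_CUBIC))
```

```text
(no output)
```

View pics/top_c.png

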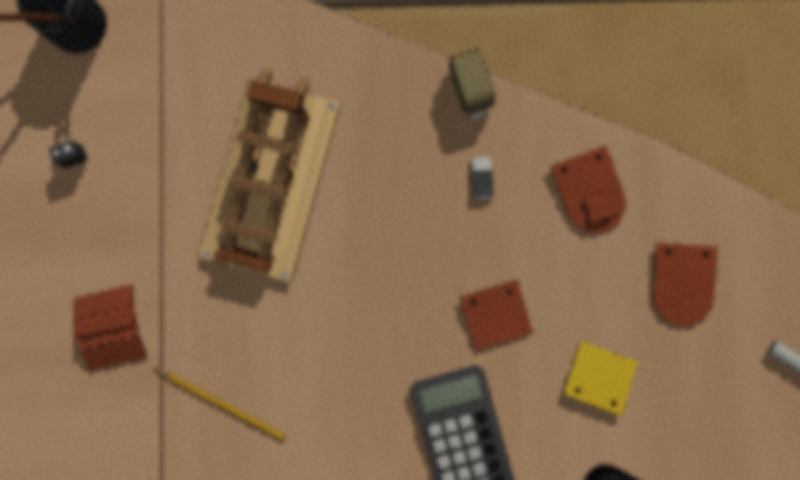

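View pics/side_c.png

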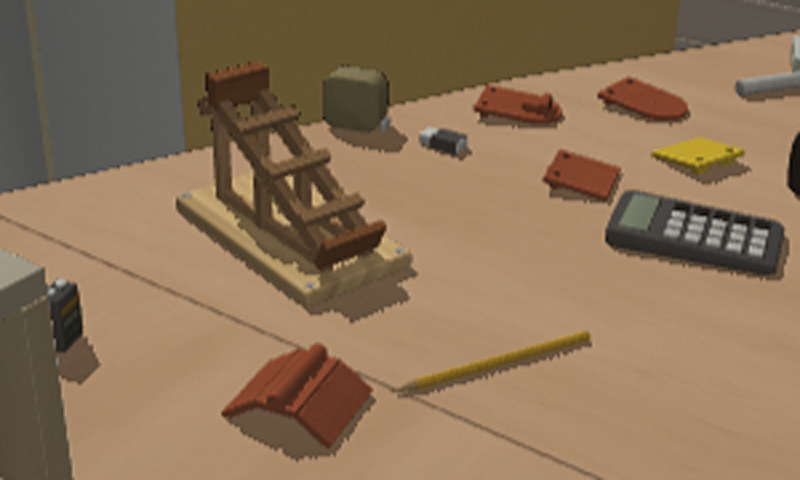

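The top crop shows two eaves-shaped tiles: red at crop (497,316), which is full-image (366,228), and yellow at (600,378), full (405,252). The red one is meant, since yellow is ruled out. The enlarged crop also shows the plain tile at (684,284), the vent tile at (590,190), the ridge at (108,328) and the stand at (270,175), eaves towards the image bottom.

```bash
cat > h.py <<'E'
from cell import readout, optics, order
import cv2,numpy as np
from scipy.spatial.transform import Rotation as R
def K(r):
    f=200/np.tan(np.radians(r["fovy"]/2)); return np.array([[f,0,r["cx"]],[0,f,r["cy"]],[0,0,1]])
def proj(r,P):
    P=np.atleast_2d(P); V=np.array(r["view"]); c=(V[:3,:3]@P.T).T+V[:3,3]; c=c*[1,-1,-1]
    u=(K(r)@c.T).T; return u[:,:2]/u[:,2:]
def ray(r,uv,z):
    V=np.array(r["view"]); Rm=V[:3,:3]; o=-Rm.T@V[:3,3]
    uv=np.atleast_2d(uv); d=(np.linalg.inv(K(r))@np.c_[uv,np.ones(len(uv))].T).T*[1,-1,-1]; d=d@Rm
    return o+d*((z-o[2])/d[:,2])[:,None]
def pose(s=None):
    s=s or readout.read_state(); return np.array(s["eef_pos"]),R.from_euler('xyz',s["tool_rot"])
def rows(p,q,tp,tq,n=None):
    """print rows going from p,q to tp,tq"""
    rv=(q.inv()*tq).as_rotvec(); d=np.array(tp)-p
    m=max(int(np.ceil(max(np.linalg.norm(d)/55,np.degrees(np.linalg.norm(rv))/10.2))),1); n=max(n or 1,m)
    st=q.inv().apply(d/n); tw=rv/np.pi/n
    print("n",n,"| world step",np.round(d/n,1),"| twist",np.round(tw,4))
    for i in range(n):
        print("  xyz",np.round((q*R.from_rotvec(rv*i/n)).inv().apply(d/n)/100,3).tolist())
def down(yaw): return R.from_euler('xyz',[np.pi,0,yaw])
E
python3 - <<'E'
from h import *
t=optics.get_image("top");w=optics.get_image("wrist")
c=np.array([[497,316],[600,378],[684,284],[590,190],[108,328],[270,175],[480,180],[470,80],[68,153]])*0.375+[180,110]
for n,p in zip("eaves yellow plain vent ridge stand eraser tape batt?".split(),ray(t,c,0)):print(n,p.round())
V=np.array(w["view"]);p,q=pose();Rc=V[:3,:3].T;o=-Rc@V[:3,3]
print(w["fovy"],"cam in tool",q.inv().apply(o-p).round(1));print((q.as_matrix().T@Rc).round(2).tolist())
s=optics.get_image("side")
print("batt side",ray(s,np.array([[68,340]])*.375+[160,140],0).round())
E
```

```text
eaves [ 412. -200.    0.]
yellow [ 347. -303.    0.]
plain [ 442. -393.    0.]
vent [ 541. -300.    0.]
ridge [407. 203.   0.]
stand [564.  33.   0.]
eraser [ 554. -186.    0.]
tape [ 660. -179.    0.]
batt? [592. 246.   0.]
58.28568528207731 cam in tool [  86.3    0.2 -143. ]
[[0.0, 0.94, 0.33], [1.0, -0.0, -0.0], [-0.0, 0.33, -0.94]]
batt side [[584. 239.   0.]]
```

View pics/side0.png

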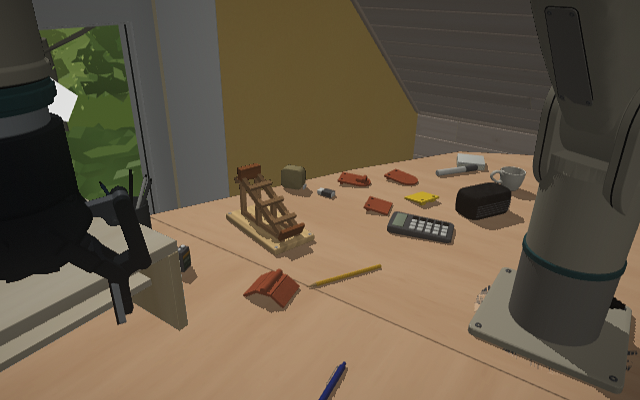

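View pics/top0.png

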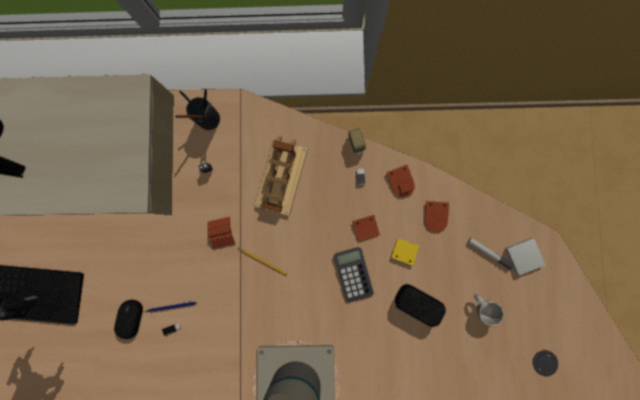

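Run:
```python
from h import *
p,q=pose()
# view pose over stand: tool yaw so that camera up? keep tool -x toward world +x (yaw pi)
rows(p,q,[470,60,300],down(np.pi))
```

```text
n 11 | world step [ 16.2 -47.4   6.2] | twist [ 0.     -0.     -0.0134]
  xyz [-0.358, -0.351, -0.062]
  xyz [-0.342, -0.365, -0.062]
  xyz [-0.327, -0.38, -0.062]
  xyz [-0.31, -0.393, -0.062]
  xyz [-0.293, -0.406, -0.062]
  xyz [-0.276, -0.418, -0.062]
  xyz [-0.258, -0.429, -0.062]
  xyz [-0.24, -0.44, -0.062]
  xyz [-0.221, -0.449, -0.062]
  xyz [-0.202, -0.458, -0.062]
  xyz [-0.182, -0.466, -0.062]
```

Side view: the stand, tiles and a grey riser at left (0–185, 215–325), with the gripper beside it. Top view: the riser's corner is at (172,213), a pencil cup at (203,112) and the battery at (205,167). My path passes in front of the riser (lower x) and high.

```bash
python3 -m jog '{"claw":[1,1,1,1,1,1,1,1,1,1,1,1],"xyz":[[-0.2,-0.37,-0.12],[-0.33,-0.37,-0.1],[-0.33,-0.38,-0.1],[-0.31,-0.39,-0.1],[-0.29,-0.41,-0.06],[-0.28,-0.42,-0.06],[-0.26,-0.43,-0.06],[-0.24,-0.44,-0.06],[-0.22,-0.45,-0.06],[-0.2,-0.46,0],[-0.18,-0.47,0],[0,0,0]],"twist":[[0,0,-0.0134],[0,0,-0.0134],[0,0,-0.0134],[0,0,-0.0134],[0,0,-0.0134],[0,0,-0.0134],[0,0,-0.0134],[0,0,-0.0134],[0,0,-0.0134],[0,0,-0.0134],[0,0,-0.0134],[0,0,0]]}'
python3 - <<'E'
from h import *
import pickle
w=optics.get_image("wrist");cv2.imwrite("pics/w1.png",w["color"][:,:,::-1]);pickle.dump(w,open("w1.pkl","wb"))
print(pose()[0],readout.read_state()["tool_rot"])
p,q=pose();rows(p,q,[400,-250,300],down(np.pi))
E
```

```text
clock: 2.55
eef_pos: [454.2, 59.7, 303.5]
tool_rot: [-3.14, 0.001, 3.132]
force: [0.3, 1.2, 0.1]
width: 85.3
gripper_force: 0.0
[453.53763529  62.43884965 303.45301222] [-3.14152769e+00  3.67267160e-04  3.13533485e+00]
n 6 | world step [ -8.9 -52.1  -0.6] | twist [-0.      0.     -0.0003]
  xyz [0.086, -0.521, 0.006]
  xyz [0.087, -0.521, 0.006]
  xyz [0.087, -0.521, 0.006]
  xyz [0.088, -0.521, 0.006]
  xyz [0.088, -0.521, 0.006]
  xyz [0.089, -0.521, 0.006]
```

View pics/w1.png

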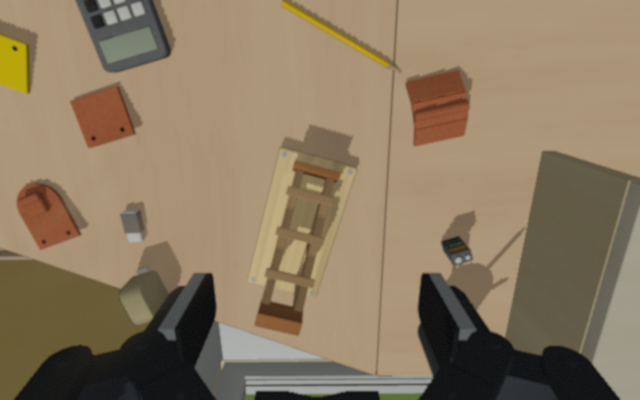

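The wrist view shows the ridge tile (437,107), stand (300,240) with eaves up at (315,170), red eaves tile (102,115), vent tile (48,215), eraser (133,225) and battery (457,250). Next I take one more view from further along −y.

```bash
python3 -m jog '{"claw":[1,1,1,1,1],"xyz":[[0.08,-0.5,0],[0.08,-0.5,0],[0.08,-0.5,0],[0.06,-0.5,0],[0,0,0]],"twist":[[0,0,0],[0,0,0],[0,0,0],[0,0,0],[0,0,0]]}'
python3 - <<'E'
from h import *
import pickle
w=optics.get_image("wrist");cv2.imwrite("pics/w2.png",w["color"][:,:,::-1]);pickle.dump(w,open("w2.pkl","wb"))
for n in "top","side": pickle.dump(optics.get_image(n),open(n+"1.pkl","wb"))
E
```

```text
clock: 3.22
eef_pos: [422.3, -138.3, 303.5]
tool_rot: [-3.14, 0.0, 3.135]
force: [0.3, 1.5, 0.1]
width: 85.0
gripper_force: 0.0
```

View pics/w2.png

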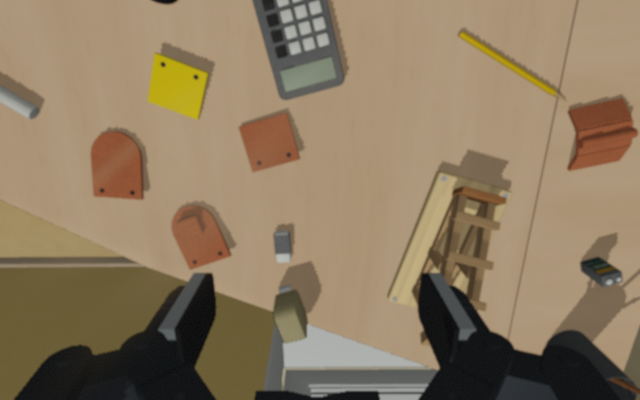

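The second view shows the plain tile (118,165), vent tile (200,236), red eaves tile (270,141), yellow look-alike (180,85), stand (455,245) and ridge (600,132). Next I fit tile models to their silhouettes in both wrist views and enlarge the stand.

```bash
cat > fit.py <<'E'
from h import *
import pickle
from scipy.optimize import minimize
def outline(kind):
    if kind=="eaves": xy=[(-29,-31),(29,-31),(29,31),(-29,31)]
    elif kind=="ridge":
        return np.array([(x,y,z) for y in(-31,31) for x,z in((-39.5,0),(39.5,0),(-36,5),(36,5),(-8,24),(8,24),(-4,30),(4,30))],float)
    else: xy=[(42,-31),(42,31)]+[(-11+31*np.cos(a),31*np.sin(a)) for a in np.linspace(np.pi/2,1.5*np.pi,15)]
    P=np.array(xy,float);return np.r_[np.c_[P,0*P[:,0]],np.c_[P,0*P[:,0]+6]]
def world(kind,P,v):
    t={"eaves":8,"ridge":0}.get(kind,5)
    return R.from_euler('ZY',[v[2],-np.radians(t)]).apply(P)+[v[0],v[1],v[3]]
S=4
def fill(r,W):
    m=np.zeros((400*S,640*S),np.uint8);h=cv2.convexHull((proj(r,W)*S+S/2).astype(np.float32)).astype(np.int32);cv2.fillConvexPoly(m,h,1);return m
def mask(r):
    c=r["color"].astype(float);m=((c[...,1]/(c[...,0]+1)<0.55)&(c[...,0]>60)&(c[...,2]/(c[...,0]+1)<0.5)&(c[...,2]>0.5*c[...,1])).astype(np.uint8)
    return cv2.resize(m*255,None,fx=S,fy=S,interpolation=cv2.INTER_LINEAR)>127
def fit(kind,views,v0,freez=True):
    P=outline(kind);ms=[]
    for r in views:
        m=mask(r).astype(np.uint8);m=cv2.morphologyEx(m,cv2.MORPH_CLOSE,np.ones((13,13),np.uint8)); g=cv2.dilate(fill(r,world(kind,P,v0)),np.ones((60,60)));
        n,l,st,_=cv2.connectedComponentsWithStats(m*g); k=1+np.argmax(st[1:,4]); ms.append(l==k)
    def cost(v):
        return sum(1-(f&m).sum()/(f|m).sum() for f,m in ((fill(r,world(kind,P,v))>0,m) for r,m in zip(views,ms)))/len(views)
    best=None
    for it in range(2):
        x0=best.x if best else np.array(v0,float)
        best=minimize(cost,x0,method="Nelder-Mead",options=dict(initial_simplex=np.r_[[x0],x0+np.diag([6,6,.12,5])],maxiter=140,xatol=.05,fatol=1e-4))
    return best.x,best.fun
E
python3 - <<'E'
from fit import *
w1,w2=[pickle.load(open(f"w{i}.pkl","rb")) for i in(1,2)]
# rough: from w2/w1 pixels, head directions
def g(k,uvc,uvh,vs):
    c=ray(w2,[uvc],5)[0];h=ray(w2,[uvh],8)[0];y=np.arctan2(*(h-c)[1::-1]);z={"eaves":4,"ridge":0}.get(k,3.7)
    x,f=fit(k,vs,[c[0],c[1],y,z]);print(k,np.round(x,2),"iou",round(1-f,3),"reach",round(np.hypot(*x[:2])))
g("eaves",(270,141),(275,165),[w1,w2]);g("plain",(118,165),(118,195),[w2]);g("vent",(202,238),(210,265),[w1,w2])
g("ridge",(600,132),(610,165),[w1])
a=cv2.resize(w1["color"][135:345,235:370,::-1],None,fx=2.85,fy=2.85,interpolation=cv2.INTER_CUBIC)
b=cv2.resize(w2["color"][160:315,380:515,::-1],None,fx=2.85,fy=2.85,interpolation=cv2.INTER_CUBIC)
o=np.zeros((600,772,3),np.uint8);o[:598,:385]=a[:598,:385];o[:442,387:772]=b[:442,:385];cv2.imwrite("pics/stand.png",o)
E
```

```text
Traceback (most recent call last):
  File "fit.py", line 23, in fit
    n,l,st,_=cv2.connectedComponentsWithStats(m*g); k=1+np.argmax(st[1:,4]); ms.append(l==k)
                                                        ~~~~~~~~~^^^^^^^^^^
ValueError: attempt to get argmax of an empty sequence
```

Run:
```python
from fit import *
w1,w2=[pickle.load(open(f"w{i}.pkl","rb")) for i in(1,2)]
for r,L in ((w2,[(270,141),(118,165),(202,245),(588,115),(350,150),(100,110),(240,220)]),):
    for u,v in L: print((u,v),r["color"][v,u])
a=cv2.resize(w1["color"][135:345,235:370,::-1],None,fx=2.85,fy=2.85,interpolation=cv2.INTER_CUBIC)
b=cv2.resize(w2["color"][160:315,380:515,::-1],None,fx=2.85,fy=2.85,interpolation=cv2.INTER_CUBIC)
o=np.zeros((600,772,3),np.uint8);o[:598,:384]=a[:598,:384];o[:441,387:771]=b[:441,:384];cv2.imwrite("pics/stand.png",o)
```

```text
(270, 141) [146  92  64]
(118, 165) [148  95  66]
(202, 245) [146  92  64]
(588, 115) [120  68  43]
(350, 150) [171 148 119]
(100, 110) [173 151 123]
(240, 220) [172 150 120]
```

View pics/stand.png

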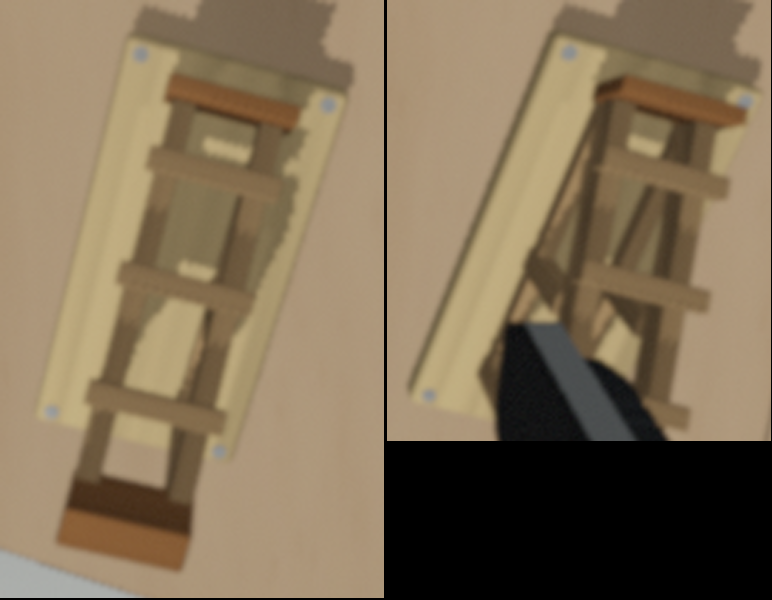

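Enlarged stand: left is w1, right is w2. Batten uphill top-edge ends in w1 are at (148,170)/(274,200), (118,283)/(246,314) and (87,402)/(222,432). The ridge beam top is at (70,509), (190,538), (57,543), (183,570), and the base corners at (130,40), (347,95), (37,418), (228,460).

```bash
sed -i 's|m=((c.*|m=((c[...,1]/(c[...,0]+1)<0.76)\&(c[...,0]>45)\&(c[...,2]>0.5*c[...,1])).astype(np.uint8)|' fit.py
python3 - <<'E'
from fit import *
from scipy.optimize import least_squares
w1,w2=[pickle.load(open(f"w{i}.pkl","rb")) for i in(1,2)]
B=[(-53,56),(-11,78),(32,100)]
M1=[(b[0],s*28,b[1]) for b in B for s in(-1,1)]+[(62,-25,124),(62,25,124),(80,-25,124),(80,25,124)]
U1=[(148,170),(274,200),(118,283),(246,314),(87,402),(222,432),(70,509),(190,538),(57,543),(183,570)]
Bc1=[(-98,-50),(-98,50),(98,-50),(98,50)];Ub1=[(130,40),(347,95),(37,418),(228,460)]
M2=[(-53,-28,56),(-53,28,56),(-11,-28,78),(-11,28,78),(32,28,100)];U2=[(600,172),(727,198),(583,288),(706,311),(688,430)]
Bc2=[(-98,-50),(-98,50),(98,-50)];Ub2=[(560,36),(762,90),(410,395)]
c1=lambda U:np.array(U)/2.85+[235,135]-.3
c2=lambda U:(np.array(U)-[387,0])/2.85+[380,160]-.3
def T(P,v):return R.from_euler('z',v[2]).apply(np.array(P,float))+[v[0],v[1],v[3]]
def res(v,full=False):
    h=v[4];a=[proj(w1,T(M1,v))-c1(U1),proj(w1,T([(x,y,h) for x,y in Bc1],v))-c1(Ub1),proj(w2,T(M2,v))-c2(U2),proj(w2,T([(x,y,h) for x,y in Bc2],v))-c2(Ub2)]
    return a if full else np.concatenate(a).ravel()
o=least_squares(res,[564,33,-.2,0,15],loss="soft_l1");print("stand x,y,yaw,dz,h",np.round(o.x,3));
for a in res(o.x,True):print(np.round(a,1).tolist())
def g(k,r,uvc,uvh,vs):
    c=ray(r,[uvc],5)[0];h=ray(r,[uvh],8)[0];y=np.arctan2(*(h-c)[1::-1]);z={"eaves":4,"ridge":0}.get(k,3.7)
    x,f=fit(k,vs,[c[0],c[1],y,z]);print(k,np.round(x,3),"iou",round(1-f,3),"reach",round(np.hypot(*x[:2])))
g("eaves",w2,(270,141),(275,165),[w1,w2]);g("plain",w2,(118,165),(118,195),[w2]);g("vent",w2,(202,238),(210,265),[w2,w1])
g("ridge",w1,(437,107),(440,140),[w1,w2])
E
```

```text
stand x,y,yaw,dz,h [ 5.56296e+02  3.70630e+01 -2.77000e-01 -3.64400e+00  1.52480e+01]
[[-0.5, -0.1], [1.8, 1.5], [-0.3, 0.2], [2.2, 1.1], [-0.4, 0.6], [0.6, 1.6], [-0.9, -1.2], [1.8, -1.1], [0.2, 0.2], [0.1, 0.7]]
[[-0.2, -3.3], [2.0, -1.3], [-0.3, -1.0], [1.9, 0.6]]
[[-0.4, -1.0], [-1.5, 1.5], [-1.7, -2.3], [-0.6, 1.0], [-1.2, 0.4]]
[[-0.5, -2.3], [2.0, -0.7], [0.1, 1.1]]
eaves [ 4.13707e+02 -1.96070e+02  2.71000e-01  3.13200e+00] iou 0.968 reach 458
plain [ 4.40674e+02 -3.88355e+02 -8.80000e-02  3.83400e+00] iou 0.964 reach 587
vent [ 5.38459e+02 -2.99833e+02  3.49000e-01  1.15300e+00] iou 0.958 reach 616
ridge [4.07774e+02 2.03664e+02 2.13000e-01 1.41800e+00] iou 0.909 reach 456
```

The tile fits are good (IoU about 0.96, heights within about 3 mm of expected). The stand fit shows 2 px residuals, so I take a closer, aligned look at it.

Run:
```python
from h import *
p,q=pose();rows(p,q,[445,40,225],down(np.pi-.277))
```

```text
n 4 | world step [  5.4  43.5 -19.6] | twist [ 0.0001 -0.      0.0221]
  xyz [-0.055, 0.435, 0.196]
  xyz [-0.024, 0.437, 0.196]
  xyz [0.006, 0.438, 0.196]
  xyz [0.036, 0.437, 0.196]
```

```bash
python3 -m jog '{"claw":[1,1,1,1,1,1],"xyz":[[-0.055,0.435,0.196],[-0.025,0.435,0.196],[0,0.435,0.196],[0.04,0.435,0.196],[0,0,0],[0,0,0]],"twist":[[0,0,0.022],[0,0,0.022],[0,0,0.022],[0,0,0.022],[0,0,0],[0,0,0]]}'
python3 - <<'E'
from h import *
import pickle
w=optics.get_image("wrist");pickle.dump(w,open("w3.pkl","wb"))
E
python3 -m jog '{"claw":[1,1,1,1],"xyz":[[0,-0.4,0],[0,-0.4,0],[0,0,0],[0,0,0]],"twist":[[0,0,0],[0,0,0],[0,0,0],[0,0,0]]}'
python3 - <<'E'
from h import *
import pickle
w=optics.get_image("wrist");pickle.dump(w,open("w4.pkl","wb"))
w3=pickle.load(open("w3.pkl","rb"))
def P(X,v=(556.3,37.1,-.277)):return R.from_euler('z',v[2]).apply(X)+[v[0],v[1],0]
o=np.zeros((600,800,3),np.uint8)
for i,r in enumerate((w3,w)):
    u=proj(r,P(np.array([[-98,-50,15],[-98,50,15],[98,-50,15],[98,50,15],[80,-25,124],[80,25,124]])));x0,y0=np.floor(u.min(0)-8).astype(int);x0=max(x0,0);y0=max(y0,0)
    c=r["color"][y0:,x0:,::-1][:222,:148];c=cv2.resize(c,None,fx=2.7,fy=2.7,interpolation=cv2.INTER_CUBIC)[:600,:400];o[:c.shape[0],400*i:400*i+c.shape[1]]=c;print(x0,y0,u.max(0),u.min(0))
cv2.imwrite("pics/st2.png",o)
E
```

```text
clock: 4.12
eef_pos: [445.0, 38.3, 225.0]
tool_rot: [-3.142, -0.0, 2.866]
force: [-0.5, 0.6, -0.1]
width: 85.3
gripper_force: 0.0
clock: 4.68
eef_pos: [423.5, -39.9, 225.4]
tool_rot: [3.141, 0.001, 2.862]
force: [-0.3, 0.6, 0.6]
width: 85.3
gripper_force: 0.0
287 167 [393.87057463 400.2789364 ] [295.55109649 175.36391457]
358 165 [473.42333581 398.48846351] [366.58578973 173.96594024]
```

View pics/st2.png

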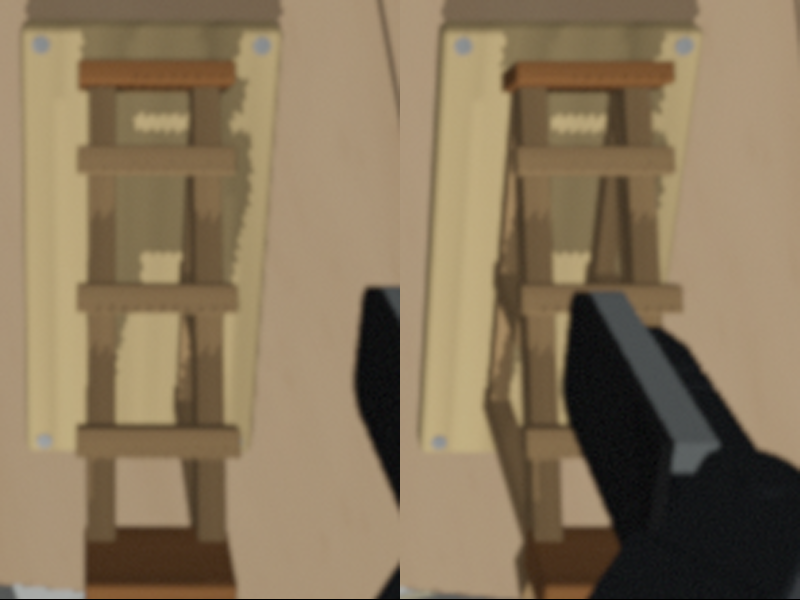

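The views show the stand square to the tool. In the left panel (w3) the batten lower edges are at rows 174, 310 and 456, columns 79–238, and the base corners at (22,28), (280,28), (30,450), (250,450). The right panel (w4) matches.

Run:
```python
from fit import *
from scipy.optimize import least_squares
w3,w4=[pickle.load(open(f"w{i}.pkl","rb")) for i in(3,4)]
b=lambda i,s:(*((-53,-11,32)[i],s*28),(56,78,100)[i])
D=[(w3,(287,167),[b(0,-1),b(0,1),b(1,-1),b(1,1),b(2,-1),b(2,1),(62,-25,124),(62,25,124)],[(79,172),(236,175),(79,309),(237,312),(78,455),(240,458),(87,586),(235,586)],[(-98,-50),(-98,50),(98,-50),(98,50)],[(22,28),(280,28),(30,450),(250,450)]),
(w4,(358,165),[b(0,-1),b(0,1),b(1,-1),b(1,1),b(2,-1)],[(116,173),(274,174),(123,309),(282,311),(127,457)],[(-98,-50),(-98,50),(98,-50)],[(45,28),(300,28),(20,450)])]
def T(P,v):return R.from_euler('z',v[2]).apply(np.array(P,float))+[v[0],v[1],v[3]]
def res(v,full=False):
    a=[]
    for r,o,M,U,Bc,Ub in D:
        a+=[proj(r,T(M,v))-(np.array(U)/2.7+o-.3),proj(r,T([(x,y,v[4]) for x,y in Bc],v))-(np.array(Ub)/2.7+o-.3)]
    return a if full else np.concatenate(a).ravel()
o=least_squares(res,[556,37,-.277,0,15],loss="soft_l1");print("stand",np.round(o.x,3))
for a in res(o.x,True):print(np.round(a,1).tolist())
o2=least_squares(lambda v:res(np.r_[v[:3],0,v[3]]),[556,37,-.277,15],loss="soft_l1");print("z=0:",np.round(o2.x,3),o.cost,o2.cost)
```

```text
stand [ 5.56701e+02  3.57260e+01 -2.80000e-01 -3.79600e+00  1.67070e+01]
[[0.0, 1.2], [0.2, 0.4], [-0.2, 0.9], [0.7, 0.0], [-0.1, 0.2], [0.5, -0.6], [-0.3, -2.1], [1.2, -1.8]]
[[-0.1, -1.7], [2.1, -1.1], [-0.7, -0.3], [0.9, 0.1]]
[[-0.2, 1.4], [-0.5, 1.1], [-1.1, 1.4], [-0.6, 0.7], [-1.0, -0.0]]
[[-0.5, -0.9], [2.7, -0.8], [-0.0, 0.5]]
z=0: [ 5.54267e+02  3.57390e+01 -2.79000e-01  1.59480e+01] 14.009502785758045 18.7936304663035
```

```bash
cat > plan.py <<'E'
from h import *
ST=np.array([555.5,35.7,-.279])
TI={"eaves":([413.7,-196.1,4.0],.271,8),"plain":([440.7,-388.4,3.7],-.088,5),"vent":([538.5,-299.8,3.7],.349,5),"ridge":([407.8,203.7,0],.213,0)}
PL={"eaves":(-67.6,51.1,20),"plain":(-37.,68.5,20),"vent":(5.8,90.2,20),"ridge":(71,108,0)}
G={"eaves":0,"plain":8,"vent":8,"ridge":0}
def tile(k):
    p,y,t=TI[k]; return np.array(p,float),R.from_euler('ZY',[y,-np.radians(t)])
def place(k,up=4,lift=0):
    x,z,t=PL[k]; q=R.from_euler('ZY',[ST[2],-np.radians(t)])
    return R.from_euler('z',ST[2]).apply([x,0,z])+[ST[0],ST[1],0]+q.apply([up,0,lift]),q
def grasp(k,z,flip=1):
    p,q=tile(k); g=p+q.apply([G[k],0,0]); return np.array([g[0],g[1],z]),down(TI[k][1]+np.pi*flip)
def toolplace(k,tp,tq,up=4,lift=0):
    p,q=tile(k); P,Q=place(k,up,lift); return P+(Q*q.inv()).apply(tp-p),Q*q.inv()*tq
E
python3 - <<'E'
from plan import *
p,q=pose();print(readout.read_state()["qpos"].round(2),p)
t,tq=grasp("eaves",50);print(t);rows(p,q,t,tq)
E
```

```text
[-0.1   0.33  0.16  2.12 -0.08  0.7   1.41] [423.6194921  -39.35230193 225.26764921]
[ 413.7 -196.1   50. ]
n 5 | world step [ -2.  -31.3 -35.1] | twist [ 0.      0.0001 -0.035 ]
  xyz [-0.067, -0.307, 0.35]
  xyz [-0.033, -0.313, 0.35]
  xyz [0.002, -0.314, 0.35]
  xyz [0.036, -0.312, 0.35]
  xyz [0.07, -0.306, 0.35]
```

```bash
python3 -m jog '{"claw":[1,1,1,1,1,1,1],"xyz":[[-0.067,-0.307,0.35],[-0.033,-0.313,0.35],[0,-0.314,0.35],[0.036,-0.312,0.35],[0.07,-0.306,0.35],[0,0,0],[0,0,0]],"twist":[[0,0,-0.035],[0,0,-0.035],[0,0,-0.035],[0,0,-0.035],[0,0,-0.035],[0,0,0],[0,0,0]]}'
python3 - <<'E'
from plan import *
import pickle
p,q=pose()
t,tq=grasp("eaves",-6);print(readout.read_state()["qpos"].round(2),p,t);rows(p,q,t,tq)
w=optics.get_image("wrist");cv2.imwrite("pics/w5.png",w["color"][:,:,::-1])
import fit
x,f=fit.fit("eaves",[w],[413.7,-196.1,.271,4.0]);print(x.round(3),f)
E
```

```text
clock: 5.6
eef_pos: [414.1, -195.3, 50.1]
tool_rot: [3.141, 0.001, -2.87]
force: [0.3, 0.1, -0.7]
width: 85.3
gripper_force: 0.0
[ 0.4   0.69 -0.03  2.18  0.06  0.27  2.17] [ 414.06662824 -195.30773718   50.09181979] [ 413.7 -196.1   -6. ]
n 2 | world step [ -0.2  -0.4 -28. ] | twist [0.0001 0.0001 0.0002]
  xyz [0.003, -0.004, 0.28]
  xyz [0.003, -0.003, 0.28]
[ 4.14060e+02 -1.95887e+02  2.71000e-01  2.81500e+00] 0.012212751943825761
```

View pics/w5.png

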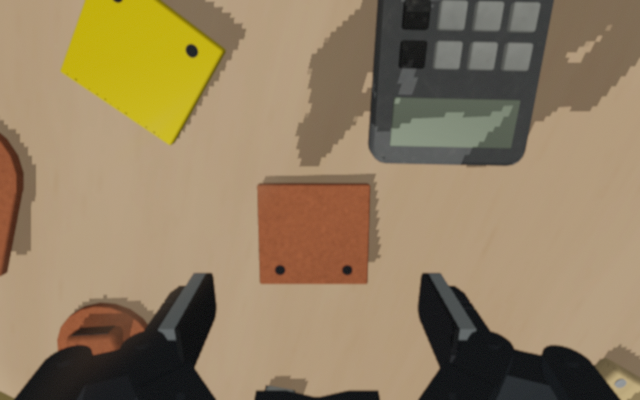

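The close-up shows the red eaves tile square between the fingers at (314,233), with the nail-hole head toward the gripper (fit IoU 0.988, agrees within 1 mm). Descending and gripping.

```bash
python3 -m jog '{"claw":[1,1,1,1,1],"xyz":[[0,-0.005,0.2],[0,0,0.2],[0,0,0.1],[0,0,0.06],[0,0,0]],"twist":[[0,0,0],[0,0,0],[0,0,0],[0,0,0],[0,0,0]]}'
python3 - <<'E'
from plan import *
print(readout.read_state()["qpos"].round(2))
E
```

```text
clock: 6.28
eef_pos: [412.5, -196.4, 2.3]
tool_rot: [3.141, -0.006, -2.868]
force: [1.0, -0.3, -0.2]
width: 85.7
gripper_force: 0.0
[ 0.53  0.8  -0.23  2.19  0.76  0.24  1.47]
```

```bash
python3 -m jog '{"claw":[1,1,1,1],"xyz":[[0,0,0],[0,0,0.04],[0,0,0.04],[0,0,0]],"twist":[[0,0.046,0],[0,0,0],[0,0,0],[0,0,0]]}'
python3 - <<'E'
from plan import *
print(readout.read_state()["qpos"].round(2))
p,q=pose();t,tq=grasp("eaves",-6);rows(p,q,t,tq*R.from_rotvec([0,np.radians(8),0]))
E
```

```text
clock: 6.78
eef_pos: [408.8, -197.9, -6.5]
tool_rot: [3.14, -0.153, -2.87]
force: [-0.0, -1.0, -0.2]
width: 85.6
gripper_force: 0.0
[ 0.51  0.85 -0.28  2.09  0.71  0.46  1.48]
n 1 | world step [4.9 1.8 0.5] | twist [ 0.0005 -0.0042  0.0003]
  xyz [-0.051, 0.005, -0.013]
```

```bash
python3 -m jog '{"claw":[1,0,0,0,0,0],"xyz":[[-0.03,0,0],[0,0,0],[0,0,0],[0,0,0],[0,0,0],[0,0,0]],"twist":[[0,0,0],[0,0,0],[0,0,0],[0,0,0],[0,0,0],[0,0,0]]}'
```

```text
clock: 7.52
eef_pos: [414.0, -196.7, -4.3]
tool_rot: [-3.141, -0.15, -2.869]
force: [-1.4, 2.5, 27.5]
width: 60.4
gripper_force: 76.4
```

```bash
python3 - <<'E'
from plan import *
import json
p,q=pose();json.dump([p.tolist(),q.as_quat().tolist()],open("g_eaves.json","w"))
for l in (60,15,0):
    P,Q=toolplace("eaves",p,q,4,l);print(l,P.round(1),Q.as_euler('xyz').round(3))
P,Q=toolplace("eaves",p,q,4,60)
lift=p+[0,0,110];
rows(lift,q,P,Q)
E
python3 -m jog '{"claw":[0,0,0,0],"xyz":[[-0.03,0,-0.2],[-0.05,0,-0.35],[-0.08,0,-0.54],[0,0,0]],"twist":[[0,0,0],[0,0,0],[0,0,0],[0,0,0]]}'
python3 - <<'E'
from plan import *
import json
g=json.load(open("g_eaves.json"));p0=np.array(g[0]);q0=R.from_quat(g[1])
w=optics.get_image("wrist");cv2.imwrite("pics/w6.png",w["color"][:,:,::-1])
print(optics.boxes_of("wrist","eaves_tile")[:2])
p,q=pose();P,Q=toolplace("eaves",p0,q0,4,60);rows(p,q,P,Q)
# predicted tile in hand, corners in image
tp,tq=tile("eaves");rq=q*q0.inv();C=np.array([[29,31,6],[29,-31,6],[-29,-31,6],[-29,31,6]]);print(proj(w,p+rq.apply(tp+tq.apply(C)-p0)).round())
E
```

```text
60 [476.   57.8 100.7] [-3.141  0.059  2.864]
15 [490.8  53.6  58.4] [-3.141  0.059  2.864]
0 [495.8  52.2  44.3] [-3.141  0.059  2.864]
n 5 | world step [12.4 50.9 -1. ] | twist [-0.0016 -0.013   0.035 ]
  xyz [-0.255, 0.457, -0.029]
  xyz [-0.204, 0.482, -0.017]
  xyz [-0.151, 0.502, -0.007]
  xyz [-0.095, 0.515, 0.0]
  xyz [-0.037, 0.523, 0.005]
clock: 8.02
eef_pos: [448.3, -188.4, 101.6]
tool_rot: [-3.14, -0.144, -2.869]
force: [-0.5, 0.6, -1.5]
width: 59.9
gripper_force: 66.4
[{'rect': [240.5, 213.6, 153.8, 142.6], 'score': 0.86}, {'rect': [126.3, 1.1, 127.4, 95.7], 'score': 0.83}]
n 5 | world step [ 6.4 49.3  0.4] | twist [-0.0015 -0.0131  0.035 ]
  xyz [-0.191, 0.458, -0.033]
  xyz [-0.141, 0.476, -0.024]
  xyz [-0.089, 0.489, -0.017]
  xyz [-0.035, 0.496, -0.012]
  xyz [0.019, 0.497, -0.009]
[[390. 343.]
 [244. 342.]
 [243. 206.]
 [392. 206.]]
```

View pics/w6.png

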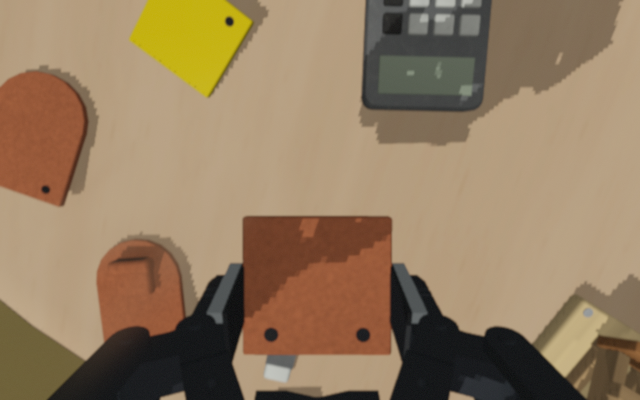

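The held tile is square in the fingers (244–391, 216–354) but about 10 px further to the head than predicted. I refit its pose in the hand from its corners.

```bash
cat > hand.py <<'E'
from plan import *
import json
from scipy.optimize import least_squares
def refit(k,w,p,q,C,U):
    """tile pose in tool frame from corners C (tile frame) seen at U; prior: grasp file"""
    g=json.load(open(f"g_{k}.json"));p0=np.array(g[0]);q0=R.from_quat(g[1]);tp,tq=tile(k)
    a,A=q0.inv().apply(tp-p0),q0.inv()*tq
    def f(v): return a+A.apply(v[:3]),A*R.from_euler('yz',v[3:])
    def res(v):
        t,Q=f(v);return np.r_[(proj(w,p+q.apply(t+Q.apply(C)))-U).ravel(),v/[6,2,3,.06,.05]]
    o=least_squares(res,np.zeros(5));print("in-hand shift",o.x.round(2),"rms",np.sqrt((res(o.x)[:-5]**2).mean()).round(2))
    t,Q=f(o.x);json.dump([t.tolist(),Q.as_quat().tolist()],open(f"h_{k}.json","w"))
def tplace(k,up=4,lift=0):
    t,Q=json.load(open(f"h_{k}.json"));Q=R.from_quat(Q);P,PQ=place(k,up,lift);tq=PQ*Q.inv();return P-tq.apply(t),tq
E
python3 - <<'E'
from hand import *
w=optics.get_image("wrist");p,q=pose()
refit("eaves",w,p,q,np.array([[29,31,6],[29,-31,6],[-29,-31,6],[-29,31,6]]),np.array([[391.5,354.5],[244,354.5],[244,216.5],[391.5,216.5]]))
for l in(60,20,3,0):P,Q=tplace("eaves",4,l);print(l,P.round(1),Q.as_euler('xyz').round(3))
P,Q=tplace("eaves",4,50);rows(p,q,P,Q,6)
E
```

```text
in-hand shift [ 1.14  0.67 -1.01 -0.04  0.  ] rms 0.13
60 [474.2  57.6 101.3] [3.141 0.02  2.861]
20 [487.4  53.9  63.7] [3.141 0.02  2.861]
3 [493.   52.3  47.7] [3.141 0.02  2.861]
0 [493.9  52.   44.9] [3.141 0.02  2.861]
n 6 | world step [ 5.7 40.9 -1. ] | twist [-0.0019 -0.009   0.0293]
  xyz [-0.165, 0.379, -0.015]
  xyz [-0.129, 0.392, -0.008]
  xyz [-0.093, 0.402, -0.003]
  xyz [-0.056, 0.409, 0.002]
  xyz [-0.018, 0.413, 0.005]
  xyz [0.02, 0.412, 0.008]
```

```bash
python3 -m jog '{"claw":[0,0,0,0,0,0,0,0],"xyz":[[-0.165,0.38,-0.015],[-0.13,0.39,-0.01],[-0.09,0.4,0],[-0.056,0.41,0],[-0.02,0.41,0.005],[0.02,0.41,0.01],[0,0,0],[0,0,0]],"twist":[[-0.002,-0.009,0.0293],[-0.002,-0.009,0.0293],[-0.002,-0.009,0.0293],[-0.002,-0.009,0.0293],[-0.002,-0.009,0.0293],[-0.002,-0.009,0.0293],[0,0,0],[0,0,0]]}'
python3 - <<'E'
from hand import *
p,q=pose();print(p,q.as_euler('xyz').round(3))
P,Q=tplace("eaves",4,12);rows(p,q,P,Q,3)
P2,Q=tplace("eaves",4,1);rows(P,Q,P2,Q,3)
E
```

```text
clock: 9.18
eef_pos: [477.4, 55.3, 91.7]
tool_rot: [3.141, 0.018, 2.861]
force: [0.3, 0.6, -0.7]
width: 59.7
gripper_force: 66.4
[477.41499941  55.34260968  91.71993733] [3.141 0.018 2.861]
n 3 | world step [  4.2  -0.7 -11.9] | twist [ 0.0001 -0.0002  0.    ]
  xyz [-0.04, 0.004, 0.119]
  xyz [-0.04, 0.004, 0.119]
  xyz [-0.04, 0.004, 0.119]
n 3 | world step [ 1.2 -0.3 -3.4] | twist [0. 0. 0.]
  xyz [-0.012, 0.0, 0.035]
  xyz [-0.012, 0.0, 0.035]
  xyz [-0.012, 0.0, 0.035]
```

```bash
python3 -m jog '{"claw":[0,0,0,0,0,0,0,0],"xyz":[[-0.04,0.004,0.12],[-0.04,0.004,0.12],[-0.04,0.004,0.12],[-0.012,0,0.035],[-0.012,0,0.035],[-0.012,0,0.035],[0,0,0],[0,0,0]],"twist":[[0,0,0],[0,0,0],[0,0,0],[0,0,0],[0,0,0],[0,0,0],[0,0,0],[0,0,0]]}'
python3 - <<'E'
from hand import *
p,q=pose();P,Q=tplace("eaves",4,0);print(p,P);
s=optics.get_image("side");cv2.imwrite("pics/s1.png",cv2.resize(s["color"][150:290,190:350,::-1],None,fx=4,fy=4,interpolation=cv2.INTER_CUBIC))
E
```

```text
clock: 10.18
eef_pos: [495.2, 53.0, 46.9]
tool_rot: [3.138, 0.021, 2.861]
force: [0.2, -0.5, -1.8]
width: 59.9
gripper_force: 66.4
[495.15135407  53.01841032  46.86465015] [493.93720608  51.99402643  44.88727471]
```

View pics/s1.png

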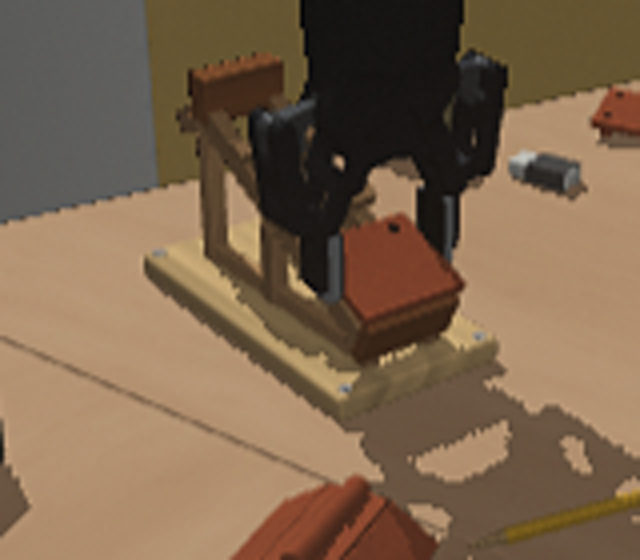

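The side view shows the tile over the fascia, tail down-slope, not yet touching. Lowering until contact.

```bash
python3 -m jog '{"claw":[0,0,0,0],"xyz":[[0.01,-0.01,0.015],[0,0,0.015],[0,0,0],[0,0,0]],"twist":[[0,0,0],[0,0,0],[0,0,0],[0,0,0]]}'
```

```text
clock: 10.72
eef_pos: [493.9, 52.3, 43.6]
tool_rot: [3.138, 0.021, 2.861]
force: [-0.4, -0.4, -0.7]
width: 59.8
gripper_force: 66.4
```

```bash
python3 -m jog '{"claw":[0,0,0,0],"xyz":[[0,0,0.015],[0,0,0.015],[0,0,0],[0,0,0]],"twist":[[0,0,0],[0,0,0],[0,0,0],[0,0,0]]}'
```

```text
clock: 11.22
eef_pos: [494.1, 52.2, 42.9]
tool_rot: [3.139, 0.023, 2.861]
force: [-5.1, -1.1, 25.7]
width: 60.0
gripper_force: 69.1
```

```bash
python3 -m jog '{"claw":[1,1,1,1,1,1,1,1],"xyz":[[0,0,-0.01],[0,0,0],[0,0,0],[0,0,-0.1],[0,0,-0.3],[0,0,-0.5],[0,0,-0.5],[0,0,0]],"twist":[[0,0,0],[0,0,0],[0,0,0],[0,0,0],[0,0,0],[0,0,0],[0,0,0],[0,0,0]]}'
cat > laid.py <<'E'
from plan import *
# compare laid-tile corners in side+wrist images to model, saves crop montage
def show(k,name,extra=()):
    o=np.zeros((520,800,3),np.uint8)
    for i,c in enumerate(("wrist","side")):
        r=optics.get_image(c);im=r["color"][:,:,::-1].copy();P,Q=place(k,0,0);m=proj(r,P)[0];x0=int(np.clip(m[0]-65,0,510));y0=int(np.clip(m[1]-85,0,230))
        o[:,400*i:400*i+400]=cv2.resize(im[y0:y0+169,x0:x0+130],(400,520),interpolation=cv2.INTER_CUBIC)
        import fit
        L=29 if k=="eaves" else 42
        for up in(0,8):
            P,Q=place(k,up,0);print(c,"up",up,((proj(r,P+Q.apply([[L,31,6],[L,-31,6],[-L,-31,6],[-L,31,6]]))-[x0,y0]+.5)*400/130+[400*i,0]).round().tolist())
    cv2.imwrite(f"pics/{name}.png",o)
E
python3 - <<'E'
from laid import *
show("eaves","l1")
E
```

```text
clock: 12.22
eef_pos: [493.4, 53.1, 185.6]
tool_rot: [3.135, 0.028, 2.86]
force: [0.0, -0.5, 0.2]
width: 85.2
gripper_force: 0.0
wrist up 0 [[323.0, 376.0], [81.0, 377.0], [80.0, 150.0], [323.0, 149.0]]
wrist up 8 [[323.0, 407.0], [81.0, 408.0], [80.0, 181.0], [323.0, 180.0]]
side up 0 [[541.0, 243.0], [618.0, 217.0], [668.0, 274.0], [590.0, 303.0]]
side up 8 [[534.0, 235.0], [611.0, 209.0], [661.0, 266.0], [583.0, 294.0]]
```

View pics/l1.png

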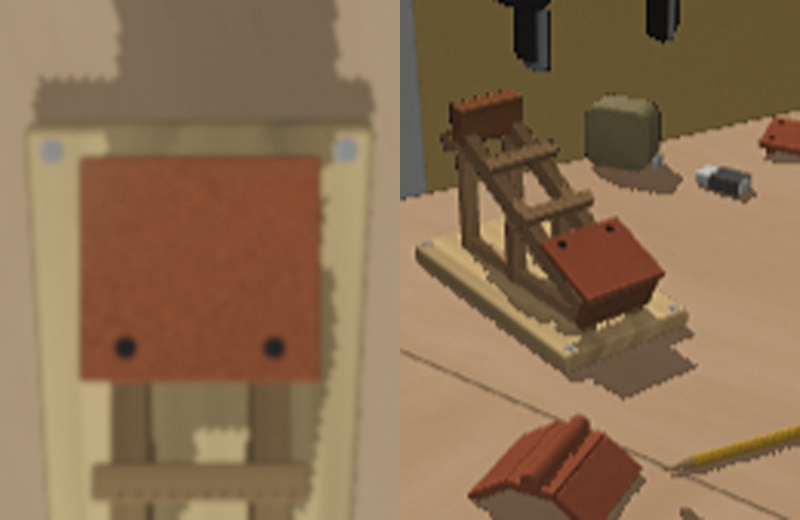

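The eaves tile is laid square: wrist panel (80,156)–(320,380) against the model (80,150)–(323,376), so about 1–2 mm up from nib contact and centred. Next is the plain tile.

Run:
```python
from hand import *
p,q=pose();t,tq=grasp("plain",55);print(t);rows(p,q,t,tq)
```

```text
[ 448.63871937 -389.10041625   55.        ]
n 9 | world step [ -4.7 -49.  -14.1] | twist [ 0.      0.0008 -0.0068]
  xyz [-0.088, -0.485, 0.142]
  xyz [-0.078, -0.486, 0.142]
  xyz [-0.068, -0.488, 0.141]
  xyz [-0.057, -0.489, 0.141]
  xyz [-0.047, -0.49, 0.141]
  xyz [-0.037, -0.491, 0.141]
  xyz [-0.027, -0.492, 0.141]
  xyz [-0.017, -0.492, 0.141]
  xyz [-0.006, -0.493, 0.141]
```

```bash
python3 -m jog '{"claw":[1,1,1,1,1,1,1,1,1,1,1],"xyz":[[-0.09,-0.485,0],[-0.08,-0.485,0.1],[-0.07,-0.49,0.17],[-0.06,-0.49,0.17],[-0.05,-0.49,0.17],[-0.04,-0.49,0.17],[-0.03,-0.49,0.17],[-0.02,-0.49,0.17],[0,-0.49,0.16],[0,0,0],[0,0,0]],"twist":[[0,0.001,-0.0068],[0,0.001,-0.0068],[0,0.001,-0.0068],[0,0.001,-0.0068],[0,0.001,-0.0068],[0,0.001,-0.0068],[0,0.001,-0.0068],[0,0,-0.0068],[0,0,-0.0068],[0,0,0],[0,0,0]]}'
cat > near.py <<'E'
from hand import *
import fit,sys
def near(k,z):
    w=optics.get_image("wrist");p,q=pose();a=TI[k]
    x,f=fit.fit(k,[w],[*a[0][:2],a[1],a[0][2]]);print("fit",x.round(3),"iou",round(1-f,3),"was",a)
    TI[k]=([x[0],x[1],a[0][2]],x[2],a[2]);t,tq=grasp(k,z);print("from",p.round(1),"to",t.round(1));rows(p,q,t,tq,4)
if __name__=="__main__":near(sys.argv[1],float(sys.argv[2]))
E
python3 near.py plain -3
```

```text
clock: 13.7
eef_pos: [448.7, -386.8, 51.8]
tool_rot: [3.137, -0.003, 3.053]
force: [0.3, 0.1, 0.3]
width: 85.3
gripper_force: 0.0
fit [ 4.40387e+02 -3.88826e+02 -8.20000e-02  3.31000e+00] iou 0.987 was ([440.7, -388.4, 3.7], -0.088, 5)
from [ 449.5 -386.2   52.4] to [ 448.3 -389.5   -3. ]
n 4 | world step [ -0.3  -0.8 -13.8] | twist [ 0.0003 -0.0002 -0.0004]
  xyz [0.002, -0.009, 0.138]
  xyz [0.002, -0.009, 0.138]
  xyz [0.002, -0.009, 0.138]
  xyz [0.002, -0.009, 0.138]
```

```bash
sed -i 's/"plain":(\[440.7,-388.4,3.7\],-.088/"plain":([440.4,-388.8,3.7],-.082/' plan.py; python3 -m jog '{"claw":[1,1,1,1,1,0,0,0,0,0],"xyz":[[0.002,-0.01,0.15],[0.002,-0.01,0.15],[0.002,-0.01,0.15],[0,0,0.1],[0,0,0],[0,0,0],[0,0,0],[0,0,0],[0,0,0],[0,0,0]],"twist":[[0,0,0],[0,0,0],[0,0,0],[0,0,0],[0,0,0],[0,0,0],[0,0,0],[0,0,0],[0,0,0],[0,0,0]]}'
python3 - <<'E'
from hand import *
p,q=pose();json.dump([p.tolist(),q.as_quat().tolist()],open("g_plain.json","w"));print(p)
E
python3 -m jog '{"claw":[0,0,0,0,0],"xyz":[[0,0,-0.15],[0,0,-0.35],[0,0,-0.5],[0,0,-0.3],[0,0,0]],"twist":[[0,0,0],[0,0,0],[0,0,0],[0,0,0],[0,0,0]]}'
python3 - <<'E'
from hand import *
w=optics.get_image("wrist");p,q=pose();cv2.imwrite("pics/w7.png",w["color"][160:400,190:450,::-1].repeat(2,0).repeat(2,1))
g=json.load(open("g_plain.json"));p0=np.array(g[0]);q0=R.from_quat(g[1]);tp,tq=tile("plain")
C=np.array([[42,31,6],[42,-31,6],[-42,0,6],[-11,31,6],[-11,-31,6]]);print(((proj(w,p+(q*q0.inv()).apply(tp+tq.apply(C)-p0))-[190,160])*2).round())
np.save("pq.npy",np.r_[p,q.as_quat()]);import pickle;pickle.dump(w,open("w7.pkl","wb"))
E
```

```text
clock: 15.0
eef_pos: [449.1, -391.4, -0.8]
tool_rot: [3.141, 0.0, 3.053]
force: [-1.3, 1.1, 6.9]
width: 60.0
gripper_force: 64.2
[ 449.07675631 -391.41012716   -0.79132995]
clock: 15.62
eef_pos: [450.3, -392.4, 131.4]
tool_rot: [-3.14, 0.004, 3.053]
force: [-0.3, 0.5, -1.4]
width: 59.7
gripper_force: 65.5
[[398. 380.]
 [124. 381.]
 [260.  12.]
 [410. 160.]
 [111. 161.]]
```

View pics/w7.png

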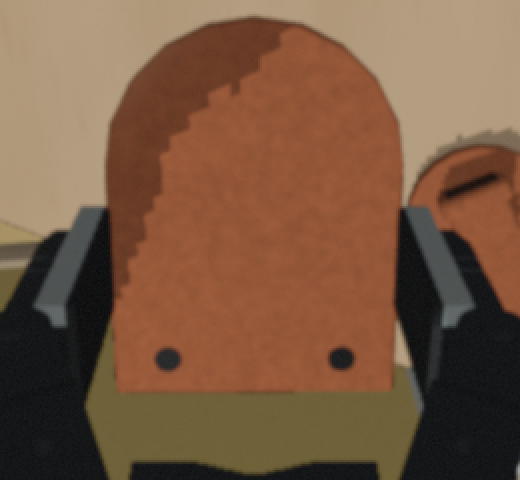

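The held plain tile is square in the fingers: head corners at crop (118,392)/(393,390), tail tip (257,17), tail toward the camera.

Run:
```python
from hand import *
import pickle
w=pickle.load(open("w7.pkl","rb"));a=np.load("pq.npy");p,q=a[:3],R.from_quat(a[3:])
C=np.array([[42,31,6],[42,-31,6],[-42,0,6]]);U=np.array([[393.5,391],[118,392],[257,16]])/2+[190,160]
refit("plain",w,p,q,C,U)
p,q=pose()
for l in(60,20,3,0):P,Q=tplace("plain",4,l);print(l,P.round(1),Q.as_euler('xyz').round(3))
P,Q=tplace("plain",4,45);rows(p,q,P,Q)
```

```text
in-hand shift [ 1.28 -0.92  0.55 -0.04 -0.01] rms 0.39
60 [511.8  47.2 122.9] [3.141 0.224 2.862]
20 [525.   43.5  85.3] [3.141 0.224 2.862]
3 [530.6  41.9  69.4] [3.141 0.224 2.862]
0 [531.6  41.6  66.5] [3.141 0.224 2.862]
n 9 | world step [ 7.5 48.6 -2.3] | twist [ 0.0008 -0.0079  0.0067]
  xyz [-0.032, 0.491, 0.023]
  xyz [-0.021, 0.492, 0.023]
  xyz [-0.01, 0.492, 0.022]
  xyz [0.001, 0.492, 0.021]
  xyz [0.012, 0.492, 0.019]
  xyz [0.023, 0.492, 0.018]
  xyz [0.033, 0.491, 0.016]
  xyz [0.044, 0.49, 0.014]
  xyz [0.055, 0.489, 0.012]
```

```bash
python3 -m jog '{"claw":[0,0,0,0,0,0,0,0,0,0,0],"xyz":[[-0.03,0.49,0.023],[-0.02,0.49,0.023],[-0.01,0.49,0.022],[0,0.49,0.02],[0.012,0.49,0.02],[0.023,0.49,0.018],[0.033,0.49,0.016],[0.044,0.49,0.014],[0.055,0.49,0.012],[0,0,0],[0,0,0]],"twist":[[0.0008,-0.0079,0.0067],[0.0008,-0.0079,0.0067],[0.0008,-0.0079,0.0067],[0.0008,-0.0079,0.0067],[0.0008,-0.0079,0.0067],[0.0008,-0.0079,0.0067],[0.0008,-0.0079,0.0067],[0.0008,-0.0079,0.0067],[0.0008,-0.0079,0.0067],[0,0,0],[0,0,0]]}'
python3 - <<'E'
from hand import *
p,q=pose();print(p,q.as_euler('xyz').round(3))
P,Q=tplace("plain",4,12);rows(p,q,P,Q,3)
P2,Q=tplace("plain",4,0);rows(P,Q,P2,Q,4)
E
```

```text
clock: 17.05
eef_pos: [514.5, 42.8, 106.9]
tool_rot: [-3.139, 0.22, 2.864]
force: [-0.8, -1.1, -1.2]
width: 59.7
gripper_force: 65.5
[514.46192822  42.78364216 106.8739706 ] [-3.139  0.22   2.864]
n 3 | world step [ 4.4 -0.  -9.7] | twist [-0.0002 -0.0004  0.0002]
  xyz [-0.02, 0.012, 0.104]
  xyz [-0.02, 0.012, 0.104]
  xyz [-0.02, 0.012, 0.104]
n 4 | world step [ 1.  -0.3 -2.8] | twist [0. 0. 0.]
  xyz [-0.004, -0.0, 0.03]
  xyz [-0.004, -0.0, 0.03]
  xyz [-0.004, -0.0, 0.03]
  xyz [-0.004, -0.0, 0.03]
```

```bash
python3 -m jog '{"claw":[0,0,0,0,0,0,0,0,0],"xyz":[[-0.02,0.012,0.1],[-0.02,0.012,0.1],[-0.02,0.012,0.1],[-0.004,0,0.03],[-0.004,0,0.03],[-0.004,0,0.03],[0,0,0.02],[0,0,0],[0,0,0]],"twist":[[0,0,0],[0,0,0],[0,0,0],[0,0,0],[0,0,0],[0,0,0],[0,0,0],[0,0,0],[0,0,0]]}'
python3 - <<'E'
from hand import *
p,q=pose();P,Q=tplace("plain",4,0);print(p,P);rows(p,q,P,Q)
E
```

```text
clock: 18.18
eef_pos: [532.1, 42.6, 69.6]
tool_rot: [3.141, 0.222, 2.864]
force: [0.2, -0.3, -1.2]
width: 59.9
gripper_force: 65.5
[532.10712272  42.56374163  69.56674414] [531.55290493  41.59556818  66.53790832]
n 1 | world step [-0.6 -1.  -3. ] | twist [ 0.     -0.0005  0.0004]
  xyz [0.009, -0.011, 0.029]
```

```bash
python3 -m jog '{"claw":[0,0,0,0,0],"xyz":[[0.005,-0.01,0.015],[0.005,0,0.015],[0,0,0.01],[0,0,0],[0,0,0]],"twist":[[0,0,0],[0,0,0],[0,0,0],[0,0,0],[0,0,0]]}'
```

```text
clock: 18.8
eef_pos: [531.9, 41.4, 66.9]
tool_rot: [3.141, 0.224, 2.864]
force: [-7.2, -0.9, 18.2]
width: 59.9
gripper_force: 67.4
```

```bash
python3 -m jog '{"claw":[1,1,1,1,1,1,1,1],"xyz":[[0,0,-0.01],[0,0,0],[0,0,0],[0,0,-0.1],[0,0,-0.3],[0,0,-0.5],[0,0,-0.4],[0,0,0]],"twist":[[0,0,0],[0,0,0],[0,0,0],[0,0,0],[0,0,0],[0,0,0],[0,0,0],[0,0,0]]}'
python3 - <<'E'
from laid import *
show("plain","l2")
p,q=pose();t,tq=grasp("vent",70);print(p,t);rows(p,q,t,tq)
E
```

```text
clock: 19.8
eef_pos: [505.3, 49.9, 195.7]
tool_rot: [3.139, 0.227, 2.863]
force: [0.2, -0.1, -0.0]
width: 85.4
gripper_force: 0.0
wrist up 0 [[324.0, 430.0], [82.0, 430.0], [74.0, 93.0], [332.0, 93.0]]
wrist up 8 [[324.0, 460.0], [83.0, 460.0], [75.0, 127.0], [332.0, 127.0]]
side up 0 [[531.0, 230.0], [608.0, 207.0], [678.0, 286.0], [600.0, 313.0]]
side up 8 [[525.0, 222.0], [602.0, 199.0], [671.0, 278.0], [593.0, 305.0]]
[504.0120957   48.84945255 193.00986708] [ 545.98911393 -297.07474393   70.        ]
n 7 | world step [  6.  -49.4 -17.6] | twist [-0.0032  0.0098 -0.0284]
  xyz [-0.15, -0.459, 0.214]
  xyz [-0.115, -0.472, 0.206]
  xyz [-0.078, -0.483, 0.198]
  xyz [-0.041, -0.49, 0.191]
  xyz [-0.003, -0.494, 0.185]
  xyz [0.036, -0.495, 0.181]
  xyz [0.074, -0.491, 0.178]
```

View pics/l2.png

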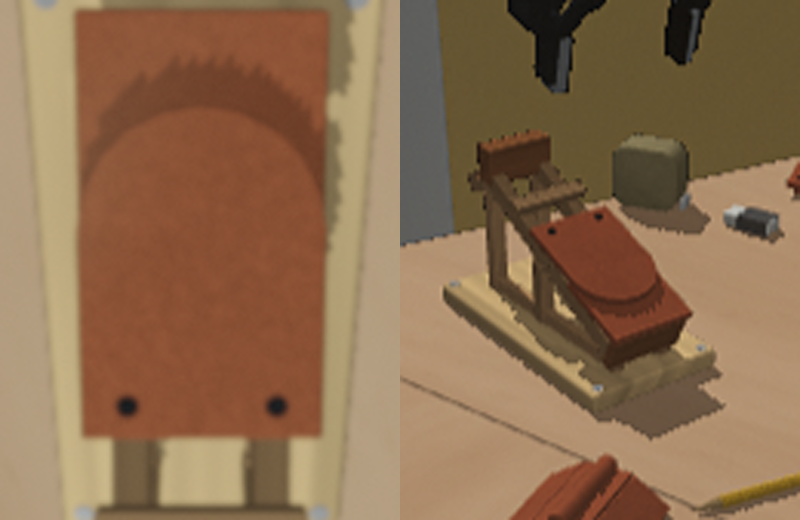

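The plain tile is laid in line: tail tip at (200,107) and head edge at row 436, so 2–3 mm up from nib contact, lapping the eaves tile. Next is the vent tile.

```bash
python3 -m jog '{"claw":[1,1,1,1,1,1,1,1,1],"xyz":[[-0.1,-0.46,0],[-0.12,-0.47,0.2],[-0.08,-0.48,0.2],[-0.04,-0.49,0.22],[0,-0.49,0.22],[0.036,-0.49,0.22],[0.07,-0.49,0.22],[-0.04,0,0.1],[0,0,0]],"twist":[[-0.003,0.01,-0.0284],[-0.003,0.01,-0.0284],[-0.003,0.01,-0.0284],[-0.003,0.01,-0.0284],[-0.003,0.01,-0.0284],[-0.003,0.01,-0.0284],[-0.003,0.01,-0.0284],[0,0,0],[0,0,0]]}'
python3 near.py vent -2
```

```text
clock: 21.02
eef_pos: [540.6, -289.7, 63.6]
tool_rot: [3.14, -0.008, -2.793]
force: [0.1, 1.1, 0.2]
width: 85.3
gripper_force: 0.0
fit [ 5.36946e+02 -2.98179e+02  3.42000e-01  3.18300e+00] iou 0.988 was ([538.5, -299.8, 3.7], 0.349, 5)
from [ 541.2 -289.2   64.8] to [ 544.5 -295.5   -2. ]
n 4 | world step [  0.8  -1.6 -16.7] | twist [ 0.0001 -0.0006  0.0006]
  xyz [-0.003, -0.018, 0.167]
  xyz [-0.003, -0.018, 0.167]
  xyz [-0.003, -0.018, 0.167]
  xyz [-0.003, -0.018, 0.167]
```

```bash
sed -i 's/"vent":(\[538.5,-299.8,3.7\],.349/"vent":([536.9,-298.2,3.7],.342/' plan.py; python3 -m jog '{"claw":[1,1,1,1,1,0,0,0,0,0],"xyz":[[-0.003,-0.025,0.2],[-0.003,-0.025,0.2],[-0.003,-0.02,0.15],[0,0,0.11],[0,0,0],[0,0,0],[0,0,0],[0,0,0],[0,0,0],[0,0,0]],"twist":[[0,0,0],[0,0,0],[0,0,0],[0,0,0],[0,0,0],[0,0,0],[0,0,0],[0,0,0],[0,0,0],[0,0,0]]}'
python3 - <<'E'
from hand import *
p,q=pose();json.dump([p.tolist(),q.as_quat().tolist()],open("g_vent.json","w"));print(p)
E
python3 -m jog '{"claw":[0,0,0,0,0],"xyz":[[0,0,-0.15],[0,0,-0.35],[0,0,-0.5],[0,0,-0.5],[0,0,0]],"twist":[[0,0,0],[0,0,0],[0,0,0],[0,0,0],[0,0,0]]}'
python3 - <<'E'
from hand import *
w=optics.get_image("wrist");p,q=pose();cv2.imwrite("pics/w8.png",w["color"][160:400,190:450,::-1].repeat(2,0).repeat(2,1))
np.save("pq.npy",np.r_[p,q.as_quat()]);import pickle;pickle.dump(w,open("w8.pkl","wb"))
E
```

```text
clock: 22.32
eef_pos: [545.2, -297.9, 1.4]
tool_rot: [-3.139, -0.005, -2.793]
force: [-0.5, -0.2, 6.3]
width: 59.6
gripper_force: 63.8
[ 545.24552246 -297.86066947    1.37958721]
clock: 22.95
eef_pos: [548.4, -297.7, 155.3]
tool_rot: [-3.134, 0.001, -2.793]
force: [-0.1, 0.1, -0.6]
width: 59.1
gripper_force: 65.0
```

View pics/w8.png

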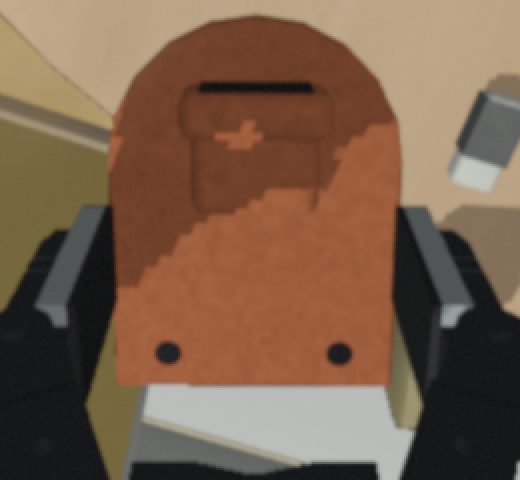

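The held vent tile is square: head corners at crop (118,386)/(390,385), tail tip (255,15), hood up.

Run:
```python
from hand import *
import pickle
w=pickle.load(open("w8.pkl","rb"));a=np.load("pq.npy");p,q=a[:3],R.from_quat(a[3:])
C=np.array([[42,31,6],[42,-31,6],[-42,0,6]]);U=np.array([[391,385.5],[117.5,386.5],[255.5,14.5]])/2+[190,160]
refit("vent",w,p,q,C,U)
p,q=pose()
for l in(60,20,3,0):P,Q=tplace("vent",4,l);print(l,P.round(1),Q.as_euler('xyz').round(3))
P,Q=tplace("vent",4,45);rows(p,q,P,Q)
```

```text
in-hand shift [ 1.65 -1.62  1.38 -0.04  0.01] rms 0.37
60 [551.6  35.9 145.6] [-3.14   0.216  2.862]
20 [564.7  32.1 108. ] [-3.14   0.216  2.862]
3 [570.3  30.5  92.1] [-3.14   0.216  2.862]
0 [571.3  30.2  89.2] [-3.14   0.216  2.862]
n 7 | world step [ 1.4 47.5 -3. ] | twist [ 0.0029 -0.0096  0.0285]
  xyz [-0.176, 0.441, 0.027]
  xyz [-0.135, 0.455, 0.028]
  xyz [-0.092, 0.466, 0.027]
  xyz [-0.05, 0.472, 0.025]
  xyz [-0.007, 0.475, 0.021]
  xyz [0.037, 0.474, 0.017]
  xyz [0.079, 0.469, 0.011]
```

```bash
python3 -m jog '{"claw":[0,0,0,0,0,0,0,0,0],"xyz":[[-0.176,0.44,0],[-0.135,0.455,0.02],[-0.09,0.466,0.03],[-0.05,0.472,0.025],[-0.007,0.475,0.02],[0.037,0.474,0.017],[0.08,0.47,0.01],[0,0,0],[0,0,0]],"twist":[[0.003,-0.0096,0.0285],[0.003,-0.0096,0.0285],[0.003,-0.0096,0.0285],[0.003,-0.0096,0.0285],[0.003,-0.0096,0.0285],[0.003,-0.0096,0.0285],[0.003,-0.0096,0.0285],[0,0,0],[0,0,0]]}'
python3 - <<'E'
from hand import *
p,q=pose();print(p,q.as_euler('xyz').round(3))
P,Q=tplace("vent",4,5);rows(p,q,P,Q,5)
E
```

```text
clock: 24.12
eef_pos: [554.2, 34.3, 131.9]
tool_rot: [-3.137, 0.212, 2.863]
force: [-0.7, -0.0, -1.6]
width: 59.6
gripper_force: 65.0
[554.22323714  34.29942333 131.93872992] [-3.137  0.212  2.863]
n 5 | world step [ 3.1 -0.7 -7.6] | twist [-0.0002 -0.0003  0.0001]
  xyz [-0.015, 0.002, 0.081]
  xyz [-0.015, 0.002, 0.081]
  xyz [-0.015, 0.002, 0.081]
  xyz [-0.015, 0.002, 0.081]
  xyz [-0.015, 0.002, 0.081]
```

```bash
python3 -m jog '{"claw":[0,0,0,0,0,0,0],"xyz":[[-0.015,0.002,0.08],[-0.015,0.002,0.08],[-0.015,0.002,0.08],[-0.015,0.002,0.08],[-0.015,0.002,0.08],[0,0,0],[0,0,0]],"twist":[[0,0,0],[0,0,0],[0,0,0],[0,0,0],[0,0,0],[0,0,0],[0,0,0]]}'
python3 - <<'E'
from hand import *
p,q=pose();P,Q=tplace("vent",4,0);print(p,P);rows(p,q,P,Q)
E
```

```text
clock: 25.0
eef_pos: [570.6, 31.6, 95.4]
tool_rot: [-3.139, 0.214, 2.862]
force: [0.2, 1.2, -2.2]
width: 59.6
gripper_force: 65.0
[570.64833067  31.56611198  95.38307709] [571.29735164  30.23623411  89.23380561]
n 1 | world step [ 0.6 -1.3 -6.1] | twist [-0.0001 -0.0008  0.    ]
  xyz [0.003, -0.011, 0.062]
```

```bash
python3 -m jog '{"claw":[0,0,0,0,0,0],"xyz":[[0,-0.005,0.02],[0,-0.005,0.02],[0,0,0.015],[0,0,0.015],[0,0,0],[0,0,0]],"twist":[[0,0,0],[0,0,0],[0,0,0],[0,0,0],[0,0,0],[0,0,0]]}'
```

```text
clock: 25.75
eef_pos: [571.5, 30.0, 90.5]
tool_rot: [-3.138, 0.216, 2.862]
force: [-9.1, 0.3, 21.3]
width: 59.5
gripper_force: 67.6
```

```bash
python3 -m jog '{"claw":[1,1,1,1,1,1,1,1],"xyz":[[0,0,-0.01],[0,0,0],[0,0,0],[0,0,-0.1],[0,0,-0.3],[0,0,-0.4],[0,0,-0.2],[0,0,0]],"twist":[[0,0,0],[0,0,0],[0,0,0],[0,0,0],[0,0,0],[0,0,0],[0,0,0],[0,0,0]]}'
python3 - <<'E'
from laid import *
show("vent","l3")
p,q=pose();print(p)
for f in (0,1,):
  t,tq=grasp("ridge",90);tq=down(TI["ridge"][1]+np.pi);print(t);
rows(p,q,t,tq)
E
```

```text
clock: 26.75
eef_pos: [552.0, 36.3, 189.1]
tool_rot: [-3.141, 0.217, 2.861]
force: [-0.2, -0.9, -0.1]
width: 85.6
gripper_force: 0.0
wrist up 0 [[336.0, 449.0], [68.0, 449.0], [59.0, 78.0], [346.0, 78.0]]
wrist up 8 [[336.0, 482.0], [69.0, 482.0], [60.0, 116.0], [345.0, 116.0]]
side up 0 [[533.0, 232.0], [609.0, 211.0], [676.0, 286.0], [599.0, 311.0]]
side up 8 [[527.0, 224.0], [603.0, 204.0], [670.0, 279.0], [592.0, 303.0]]
[551.07991586  35.74357558 187.03187192]
[407.8 203.7  90. ]
[407.8 203.7  90. ]
n 5 | world step [-28.7  33.6 -19.4] | twist [-0.0035  0.0133 -0.0313]
  xyz [0.401, 0.244, 0.111]
  xyz [0.37, 0.28, 0.13]
  xyz [0.335, 0.314, 0.148]
  xyz [0.296, 0.343, 0.165]
  xyz [0.254, 0.368, 0.18]
```

View pics/l3.png

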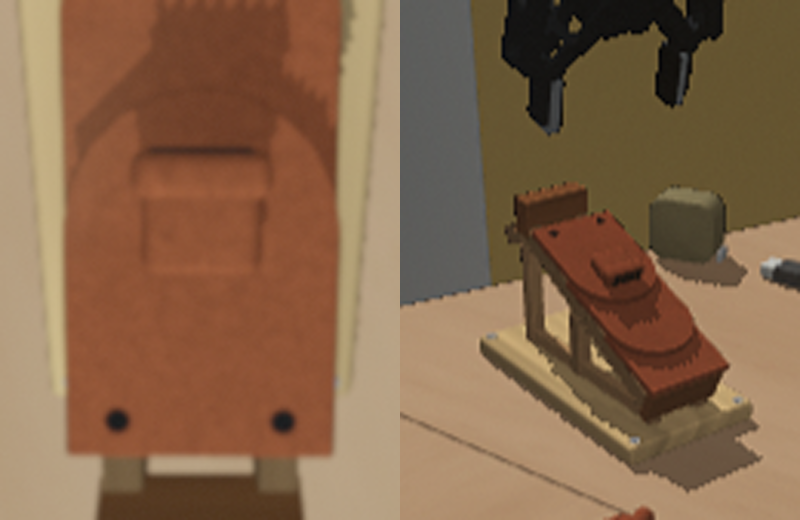

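The vent tile is laid in line (head edge row 454, about 1–2 mm up), lapping the plain tile. Now the ridge tile, after checking clearance to the riser.

```bash
python3 - <<'E'
from h import *
import pickle
w=pickle.load(open("w1.pkl","rb"))
for z in(0,60,120):print(z,ray(w,[(548,153),(540,165),(505,350)],z).round(0).tolist())
E
python3 -m jog '{"claw":[1,1,1,1,1,1,1,1],"xyz":[[0.39,0.24,-0.02],[0.37,0.28,0.1],[0.335,0.314,0.17],[0.296,0.343,0.19],[0.254,0.368,0.19],[0.02,0,0.1],[0,0,0],[0,0,0]],"twist":[[-0.0035,0.0133,-0.0313],[-0.0035,0.0133,-0.0313],[-0.0035,0.0133,-0.0313],[-0.0035,0.0133,-0.0313],[-0.0035,0.0133,-0.0313],[0,0,0],[0,0,0],[0,0,0]]}'
python3 - <<'E'
from near import *
w=optics.get_image("wrist");p,q=pose()
import pickle;pickle.dump(w,open("w9.pkl","wb"))
C=np.array([[39.5,31,0],[39.5,-31,0],[-39.5,-31,0],[-39.5,31,0],[0,31,30],[0,-31,30]])
u=proj(w,R.from_euler('z',.213).apply(C)+[407.8,203.7,0]);x0,y0=(u.min(0)-25).astype(int).clip(0);x1,y1=(u.max(0)+25).astype(int)
print(x0,y0,(u-[x0,y0]).round(1).tolist(),"x3");cv2.imwrite("pics/w9.png",cv2.resize(w["color"][y0:y1,x0:x1,::-1],None,fx=3,fy=3,interpolation=cv2.INTER_CUBIC)[:600,:800])
E
```

```text
0 [[463.0, 351.0, 0.0], [478.0, 344.0, 0.0], [771.0, 348.0, -0.0]]
60 [[450.0, 312.0, 60.0], [463.0, 306.0, 60.0], [716.0, 310.0, 60.0]]
120 [[437.0, 273.0, 120.0], [449.0, 268.0, 120.0], [662.0, 271.0, 120.0]]
clock: 27.85
eef_pos: [405.1, 202.7, 90.5]
tool_rot: [-3.141, 0.0, -2.93]
force: [0.2, 0.5, 0.7]
width: 85.4
gripper_force: 0.0
240 129 [[118.2, 132.1], [33.5, 132.1], [28.7, 25.7], [122.7, 25.7], [125.9, 99.0], [25.4, 99.0]] x3
```

View pics/w9.png

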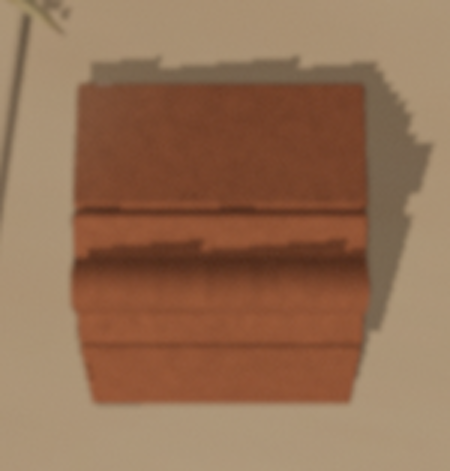

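The crop shows the ridge tile square to the fingers: edges at rows 84 and 403, roll at row 285. That corrects its centre to about (409.7, 202.8).

```bash
sed -i 's/"ridge":(\[407.8,203.7,0\]/"ridge":([409.7,202.8,0]/' plan.py; python3 -m jog '{"claw":[1,1,1,1,1,1],"xyz":[[-0.02,-0.005,0.25],[-0.02,-0.005,0.25],[-0.005,0,0.2],[0,0,0.1],[0,0,0.04],[0,0,0]],"twist":[[0,0,0],[0,0,0],[0,0,0],[0,0,0],[0,0,0],[0,0,0]]}'
python3 -c "
from h import *
print(readout.read_state()['qpos'].round(2));p,q=pose();print(p);rows(p,q,[409.7,202.8,6],down(.213+np.pi))"
```

```text
clock: 28.65
eef_pos: [409.3, 203.7, 6.8]
tool_rot: [-3.142, 0.001, -2.928]
force: [-0.3, 0.1, 0.5]
width: 85.2
gripper_force: 0.0
[-0.24  0.81 -0.42  2.19  1.03  0.35  0.24]
[409.31854859 203.73952189   6.81597583]
n 1 | world step [ 0.4 -0.9 -0.8] | twist [-0.      0.0002  0.    ]
  xyz [-0.002, -0.01, 0.008]
```

```bash
python3 -m jog '{"claw":[0,0,0,0,0,0],"xyz":[[0,0,0],[0,0,0],[0,0,0],[0,0,0],[0,0,0],[0,0,0]],"twist":[[0,0,0],[0,0,0],[0,0,0],[0,0,0],[0,0,0],[0,0,0]]}'
python3 - <<'E'
from hand import *
p,q=pose();json.dump([p.tolist(),q.as_quat().tolist()],open("g_ridge.json","w"));print(p,q.as_euler('xyz'))
E
python3 -m jog '{"claw":[0,0,0,0,0,0],"xyz":[[0,0,-0.15],[0,0,-0.35],[0,0,-0.5],[0,0,-0.55],[0,0,-0.2],[0,0,0]],"twist":[[0,0,0],[0,0,0],[0,0,0],[0,0,0],[0,0,0],[0,0,0]]}'
python3 - <<'E'
from hand import *
w=optics.get_image("wrist");p,q=pose();cv2.imwrite("pics/w10.png",w["color"][160:400,190:450,::-1].repeat(2,0).repeat(2,1))
g=json.load(open("g_ridge.json"));p0=np.array(g[0]);q0=R.from_quat(g[1]);tp,tq=tile("ridge")
C=np.array([[39.5,31,0],[39.5,-31,0],[-39.5,-31,0],[-39.5,31,0],[0,31,30],[0,-31,30]]);print(((proj(w,p+(q*q0.inv()).apply(tp+tq.apply(C)-p0))-[190,160])*2).round())
P,Q=toolplace("ridge",p0,q0,0,0);print("final",P,Q.as_euler('xyz'));rows(p,q,P+[0,0,45],Q)
E
```

```text
clock: 29.4
eef_pos: [409.3, 203.8, 7.4]
tool_rot: [-3.141, 0.001, -2.928]
force: [-0.3, -0.5, 7.5]
width: 60.7
gripper_force: 62.9
[409.340629   203.78321382   7.38219877] [-3.14148262e+00  1.29323305e-03 -2.92828869e+00]
clock: 30.15
eef_pos: [409.9, 203.8, 182.8]
tool_rot: [3.141, 0.003, -2.929]
force: [0.3, 0.3, -1.6]
width: 60.4
gripper_force: 66.2
[[363. 345.]
 [122. 345.]
 [101.  51.]
 [382.  51.]
 [396. 285.]
 [ 84. 285.]]
final [623.9022373   17.18335149 115.38219877] [-3.14148262e+00  1.29323305e-03  2.86289662e+00]
n 6 | world step [ 35.8 -31.   -3.5] | twist [ 0.     -0.      0.0261]
  xyz [-0.284, -0.379, 0.036]
  xyz [-0.314, -0.354, 0.036]
  xyz [-0.342, -0.327, 0.036]
  xyz [-0.368, -0.298, 0.036]
  xyz [-0.391, -0.267, 0.036]
  xyz [-0.412, -0.234, 0.036]
```

View pics/w10.png

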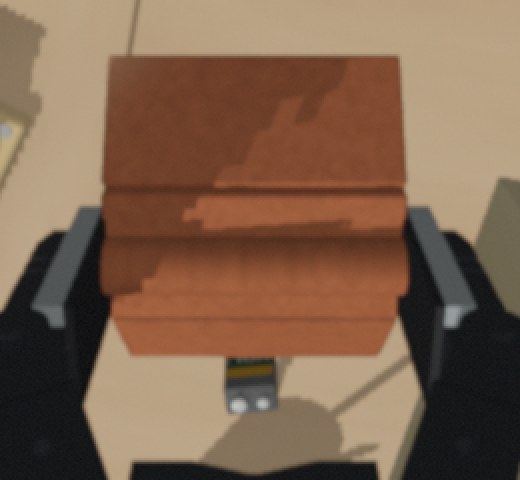

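The held ridge tile is square and level in the fingers: corners at crop (108,56), (400,56), (130,355), (380,355). I refit its offset in the hand relative to the same corners seen on the desk.

Run:
```python
from hand import *
import pickle
w9=pickle.load(open("w9.pkl","rb"));C=np.array([[39.5,31,0],[39.5,-31,0],[-39.5,-31,0],[-39.5,31,0]],float)
U9=np.array([[350,403],[93,403],[79,84],[365,84]])/3+[240,129]-.3
o=least_squares(lambda v:(proj(w9,R.from_euler('z',v[3]).apply(C)+v[:3])-U9).ravel(),[409,203,2,.213]);print("desk",o.x.round(2),o.fun.round(1))
w=optics.get_image("wrist");p,q=pose();U=np.array([[380,355],[130,355],[108,56],[400,56]])/2+[190,160]
def T(v):return p+q.apply(R.from_euler('x',np.pi).apply([0,0,0])+v[:3])
f=lambda v:(proj(w,p+q.apply(v[:3]+(R.from_euler('xyz',[np.pi,0,np.pi])*R.from_euler('yz',v[3:])).apply(C))-U).ravel()
s=least_squares(f,[0,0,8,0,0]);print("in tool (x,y,z,pitch,yaw)",s.x.round(3),s.fun.round(1))
s=least_squares(lambda v:f([v[0],v[1],v[2],0,0]),[0,0,8]);print("no tilt",s.x.round(3),s.fun.round(1))
```

```text
File "<stdin>", line 8
    f=lambda v:(proj(w,p+q.apply(v[:3]+(R.from_euler('xyz',[np.pi,0,np.pi])*R.from_euler('yz',v[3:])).apply(C))-U).ravel()
               ^
SyntaxError: '(' was never closed
```

Run:
```python
from hand import *
import pickle
w9=pickle.load(open("w9.pkl","rb"));C=np.array([[39.5,31,0],[39.5,-31,0],[-39.5,-31,0],[-39.5,31,0]],float)
U9=np.array([[350,403],[93,403],[79,84],[365,84]])/3+[240,129]-.3
o=least_squares(lambda v:(proj(w9,R.from_euler('z',v[3]).apply(C)+v[:3])-U9).ravel(),[409,203,2,.213]);print("desk",o.x.round(2),o.fun.round(1))
w=optics.get_image("wrist");p,q=pose();U=np.array([[380,355],[130,355],[108,56],[400,56]])/2+[190,160]
A=R.from_matrix([[-1,0,0],[0,1,0],[0,0,-1]])
def f(v): return (proj(w,p+q.apply(v[:3]+(A*R.from_euler('yz',v[3:])).apply(C)))-U).ravel()
s=least_squares(f,[0,0,8,0,0]);print("in tool (x,y,z,pitch,yaw)",s.x.round(3),s.fun.round(1))
s=least_squares(lambda v:f([v[0],v[1],v[2],0,0]),[0,0,8]);print("no tilt",s.x.round(3),s.fun.round(1))
```

```text
desk [4.0885e+02 2.0241e+02 1.8900e+00 2.1000e-01] [-0.2  0.4  0.4  0.2  0.3 -0.4 -0.5 -0.1]
in tool (x,y,z,pitch,yaw) [0.916 1.553 2.419 0.02  0.003] [-0.7  0.   0.5  0.3 -0.1  0.1  0.3 -0.3]
no tilt [0.574 1.543 3.284] [-1.   0.6  0.3  0.6  0.9 -0.6 -0.3 -0.5]
```

Run:
```python
from hand import *
for k in("eaves","plain","vent"):print(k,np.round(json.load(open(f"h_{k}.json"))[0],2))
p,q=pose();g=json.load(open("g_ridge.json"));
# tile origin in tool: x .6,y .7,z 6.3
P0=R.from_euler('z',ST[2]).apply([71,0,108])+[ST[0],ST[1],0];Q=down(ST[2]+np.pi);P=P0-Q.apply([.6,.7,6.3]);print("final",P.round(1));rows(p,q,P+[0,0,45],Q)
```

```text
eaves [ 0.02  1.29 -7.58]
plain [ 7.64  0.93 -5.15]
vent [ 6.47  0.89 -3.81]
final [624.1  15.3 114.3]
n 6 | world step [ 35.9 -31.3  -3.6] | twist [-0.0001 -0.      0.0261]
  xyz [-0.285, -0.382, 0.036]
  xyz [-0.315, -0.357, 0.036]
  xyz [-0.343, -0.33, 0.036]
  xyz [-0.369, -0.301, 0.036]
  xyz [-0.393, -0.269, 0.036]
  xyz [-0.413, -0.236, 0.036]
```

```bash
python3 -m jog '{"claw":[0,0,0,0,0,0,0,0],"xyz":[[-0.285,-0.38,0.02],[-0.315,-0.36,0.03],[-0.343,-0.33,0.04],[-0.37,-0.3,0.04],[-0.39,-0.27,0.04],[-0.41,-0.24,0.04],[0,0,0],[0,0,0]],"twist":[[0,0,0.0261],[0,0,0.0261],[0,0,0.0261],[0,0,0.0261],[0,0,0.0261],[0,0,0.0261],[0,0,0],[0,0,0]]}'
python3 - <<'E'
from hand import *
p,q=pose();P0=R.from_euler('z',ST[2]).apply([71,0,108])+[ST[0],ST[1],0];Q=down(ST[2]+np.pi);P=P0-Q.apply([.6,1,6.3]);print(p,P.round(1));rows(p,q,P+[0,0,5],Q,4)
E
```

```text
clock: 31.25
eef_pos: [622.5, 16.4, 158.6]
tool_rot: [-3.141, -0.004, 2.864]
force: [-0.1, -0.7, -0.9]
width: 60.5
gripper_force: 66.2
[622.459735    16.43429188 158.59762427] [624.1  15.  114.3]
n 4 | world step [ 0.4 -0.4 -9.8] | twist [-0.0001 -0.0003  0.0001]
  xyz [-0.005, -0.002, 0.098]
  xyz [-0.005, -0.002, 0.098]
  xyz [-0.005, -0.002, 0.098]
  xyz [-0.005, -0.002, 0.098]
```

```bash
python3 -m jog '{"claw":[0,0,0,0,0,0,0],"xyz":[[-0.005,-0.003,0.1],[-0.005,-0.003,0.1],[-0.005,-0.003,0.1],[-0.005,-0.003,0.09],[0,0,0.02],[0,0,0],[0,0,0]],"twist":[[0,0,0],[0,0,0],[0,0,0],[0,0,0],[0,0,0],[0,0,0],[0,0,0]]}'
```

```text
clock: 32.12
eef_pos: [625.8, 14.1, 119.9]
tool_rot: [3.141, 0.001, 2.863]
force: [-0.2, -0.3, -1.6]
width: 60.4
gripper_force: 66.2
```

```bash
python3 -m jog '{"claw":[0,0,0,0],"xyz":[[0,0,0.015],[0,0,0.015],[0,0,0],[0,0,0]],"twist":[[0,0,0],[0,0,0],[0,0,0],[0,0,0]]}'
```

```text
clock: 32.62
eef_pos: [625.5, 14.1, 116.5]
tool_rot: [-3.141, -0.0, 2.863]
force: [0.1, 0.2, -1.1]
width: 60.1
gripper_force: 66.2
```

```bash
python3 -m jog '{"claw":[0,0,0,0,0],"xyz":[[0.012,0.005,0.01],[0,0,0.015],[0,0,0.01],[0,0,0],[0,0,0]],"twist":[[0,0,0],[0,0,0],[0,0,0],[0,0,0],[0,0,0]]}'
```

```text
clock: 33.25
eef_pos: [624.8, 14.8, 115.5]
tool_rot: [-3.14, 0.002, 2.863]
force: [-3.8, -2.0, 15.3]
width: 60.4
gripper_force: 68.1
```

```bash
python3 -m jog '{"claw":[1,1,1,1,1,1,1,1,1],"xyz":[[0,0,-0.01],[0,0,0],[0,0,0],[0,0,-0.1],[0,0,-0.3],[0.2,0,-0.4],[0.5,0,-0.2],[0.5,0,0],[0,0,0]],"twist":[[0,0,0],[0,0,0],[0,0,0],[0,0,0],[0,0,0],[0,0,0],[0,0,0],[0,0,0],[0,0,0]]}'
python3 - <<'E'
from plan import *
o=np.zeros((520,800,3),np.uint8)
for i,c in enumerate(("wrist","side")):
    r=optics.get_image(c);im=r["color"][:,:,::-1];m=proj(r,place("vent",0,0)[0])[0];W,H=((200,260),(130,169))[i]
    x0=int(np.clip(m[0]-W/2,0,640-W));y0=int(np.clip(m[1]-H/2,0,400-H));o[:,400*i:400*i+400]=cv2.resize(im[y0:y0+H,x0:x0+W],(400,520),interpolation=cv2.INTER_CUBIC)
    C=np.array([[39.5,31,0],[39.5,-31,0],[-39.5,-31,0],[-39.5,31,0],[0,31,30],[0,-31,30]])+[71,0,108]
    print(c,((proj(r,R.from_euler('z',ST[2]).apply(C)+[ST[0],ST[1],0])-[x0,y0])*400/W+[400*i,0]).round().tolist())
cv2.imwrite("pics/l4.png",o)
E
```

```text
clock: 34.38
eef_pos: [505.5, 48.8, 214.9]
tool_rot: [-3.139, -0.001, 2.867]
force: [1.3, 0.4, -0.1]
width: 85.7
gripper_force: 0.0
wrist [[269.0, 492.0], [129.0, 492.0], [124.0, 339.0], [276.0, 339.0], [280.0, 473.0], [119.0, 472.0]]
side [[482.0, 200.0], [557.0, 181.0], [617.0, 214.0], [540.0, 235.0], [508.0, 177.0], [585.0, 158.0]]
```

View pics/l4.png

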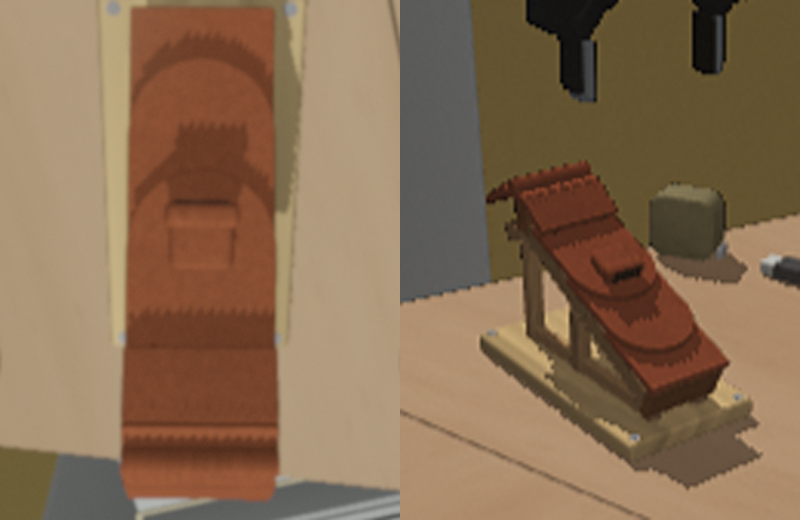

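The ridge tile sits level astride the beam (rows 345–497, columns 123–278, matching the model within about 2 mm). All four tiles are in line, the gripper is clear and the bystanders are in place.

```bash
python3 -c "
from cell import order
print(order.finish_job())"
```

```text
the job is handed in; nothing more can be done
None
```

I laid all four tiles in the order asked (eaves, plain, vent, ridge) and handed the job in at about 34 s. The last pictures showed them hooked, in line and released, with the battery, tape measure and eraser not moved.

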